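Clamp the deburring pan and stir its beads

TASK

Push the red cam lever just far enough that the pan is nipped firmly between cam and both stop posts, without cranking it hard. Then take the paddle from its sloping cradle and stir the beads with it, under the lamp bar and without striking it, until at least two beads of each colour lie on either side of the line through the pan's two red ears. Spill none, lay the paddle back in its cradle as you found it, and leave the bottle and the steel collar alone.

Things in the scene. Friction and masses are not known exactly. Their poses are not given: they have to be found in the camera images.
- cam_turn (a joint): Angle of the cam lever, rad. 0 = slack, lever along the station's -x (towards the robot); grows clockwise seen from above to at most 1.6 (lever along the station's +y, away from the pan). Starts at 0 to 0.15, nips the pan somewhere between 0.4 and 1.3. Friction 0.35 N m (about 4 N at the knob); stays where left. Once it nips, each further 0.1 rad adds very roughly 10 N of nip.
- cam: The cam and its lever. Origin on its upright turning axis, on top of the base plate (12 mm above the table), 120 mm to the station's +y; its -x axis points along the lever. A steel disc 52 mm in diameter, 22 mm high, 10 mm off centre, sprung (8 N per mm); lever bar 14 mm thick, centred 42 mm above the plate. The knob's resistance rises by very roughly 3 N for each 10 N of nip.
- lever_knob (a point): Top centre of the lever's upright red knob, a cylinder 22 mm in diameter and 52 mm high, 90 mm from the cam axis; its top stands 98 mm above the table, its foot 46 mm. It can be pushed sideways or pinched from above.
- station: Green base plate 250 mm (its x) by 400 mm (its y), 12 mm thick, fixed to the table. Origin on the table; the pan stands around this point, the cam 120 mm to its +y side and the two stop posts on its -y side.
- lamp: Fixed grey lamp bridge; origin 12 mm above the station's, same axes. Bar along y, 26 mm wide, centred at x +55 mm, from y -160 to +200 mm, underside 230 and top 252 mm above the table; two posts 16 mm square at x +108, y -150 and +190 mm. Over the far part of the pan an upright paddle would put the hand into it; sloping, hand towards the robot, passes under.
- stops: Fixed dark steel stop block on the plate at the pan's -y side with two upright steel posts 20 mm in diameter, 28 mm high. The pan is seated when its foot touches both posts: its centre is then at this body's origin in x and y.
- pan: Loose round aluminium pan, 0.8 kg, on the plate. Origin at the centre of its underside, z up. Solid foot 176 mm in diameter, 22 mm thick (its top is the inner floor, 34 mm above the table); wall 170 mm outside, 160 mm inside diameter, rim 74 mm above the table. Two small red ears on the rim at its +y and -y; their line is x = 0 of this body. Any yaw.
- cradle: Fixed blue sloping channel on a dark base 150 x 80 mm that holds the paddle. Origin on the table below the channel's toe. The channel leans 25 degrees from vertical, its upper end towards this body's -x. It is 100 mm long, 34 mm wide inside; side walls reach 70 mm up from the toe and stand 12 mm above the channel's centre line; it is open to its +x and upper side.
- cradle_toe (a point): Middle of the channel's toe stop, on the paddle's centre line, 32 mm above the table. Its z axis points up along the channel (25 degrees from vertical, leaning to the cradle's -x), its y is the cradle's y. The channel's floor lies 8 mm from this line on its -x side.
- paddle: Stirring paddle, 200 mm long, 120 g. Origin at the middle of its tip end, z along it towards the handle end. Lower 60 mm: black blade 24 mm wide (y) and 16 mm thick (x). Upper 140 mm: orange handle 16 x 16 mm. At the start it lies in the cradle with its tip on the toe, so its handle leans 25 degrees towards the cradle's -x and its top 90 mm stand clear of the channel.
- paddle_tip (a point): Middle of the paddle's tip end (same point and axes as the paddle's origin).
- coolant: Bystander: loose yellow bottle, 66 mm in diameter, 170 mm high. Origin at its foot.
- collar: Bystander: loose steel collar, 64 mm in diameter, 30 mm high, lying on the table. Origin at its foot.
- white0: White polished, slippery ceramic bead, a cylinder 32 mm in diameter and 20 mm high, 55 g; origin at the centre of one end face. All five white ones start standing on the pan's floor on its -x side of the ears' line; the very middle of the pan (about 30 mm across) starts clear.
- white1: White polished, slippery ceramic bead, a cylinder 32 mm in diameter and 20 mm high, 55 g; origin at the centre of one end face. All five white ones start standing on the pan's floor on its -x side of the ears' line; the very middle of the pan (about 30 mm across) starts clear.
- white2: White polished, slippery ceramic bead, a cylinder 32 mm in diameter and 20 mm high, 55 g; origin at the centre of one end face. All five white ones start standing on the pan's floor on its -x side of the ears' line; the very middle of the pan (about 30 mm across) starts clear.
- white3: White polished, slippery ceramic bead, a cylinder 32 mm in diameter and 20 mm high, 55 g; origin at the centre of one end face. All five white ones start standing on the pan's floor on its -x side of the ears' line; the very middle of the pan (about 30 mm across) starts clear.
- white4: White polished, slippery ceramic bead, a cylinder 32 mm in diameter and 20 mm high, 55 g; origin at the centre of one end face. All five white ones start standing on the pan's floor on its -x side of the ears' line; the very middle of the pan (about 30 mm across) starts clear.
- brown0: Brown polished, slippery ceramic bead, a cylinder 32 mm in diameter and 20 mm high, 55 g; origin at the centre of one end face. All five brown ones start standing on the pan's floor on its +x side of the ears' line; the very middle of the pan (about 30 mm across) starts clear.
- brown1: Brown polished, slippery ceramic bead, a cylinder 32 mm in diameter and 20 mm high, 55 g; origin at the centre of one end face. All five brown ones start standing on the pan's floor on its +x side of the ears' line; the very middle of the pan (about 30 mm across) starts clear.
- brown2: Brown polished, slippery ceramic bead, a cylinder 32 mm in diameter and 20 mm high, 55 g; origin at the centre of one end face. All five brown ones start standing on the pan's floor on its +x side of the ears' line; the very middle of the pan (about 30 mm across) starts clear.
- brown3: Brown polished, slippery ceramic bead, a cylinder 32 mm in diameter and 20 mm high, 55 g; origin at the centre of one end face. All five brown ones start standing on the pan's floor on its +x side of the ears' line; the very middle of the pan (about 30 mm across) starts clear.
- brown4: Brown polished, slippery ceramic bead, a cylinder 32 mm in diameter and 20 mm high, 55 g; origin at the centre of one end face. All five brown ones start standing on the pan's floor on its +x side of the ears' line; the very middle of the pan (about 30 mm across) starts clear.

How it is judged:
By the outcome, as a careful person would: the job done as asked, in the order asked, and still so for the second after the job is handed in, with the robot touching nothing.
It also fails if it takes over 72 s, if anything falls off the work surface, if the arm or the gripper's body presses on something with over 40 N, if the wrist force passes 120 N, or if a joint passes its speed limit or range.

ROBOT

A 6-joint arm with a two-finger parallel gripper is mounted at the origin on the work surface. World frame = base frame: x ahead of the robot, y to its left, z up, the work surface at z = 0. Lengths are in m, angles in rad, forces in N, time in s.
With the tool pointing down it reaches from about 0.375 to 0.975 m from the base axis. Payload 3.8 kg.
Tool frame: the origin (TCP) lies midway between the tips of the shut fingers; the grasp point (between the pads) lies 19 mm behind it; x points along the fingers, y is the direction in which the jaws open and shut, and the axes are right-handed (so a half turn about x gives the same grasp; the last joint's range is limited). The gripper opens to 88 mm and grips with 3 to 60 N. Pads are 18 mm wide; open, the fingers measure 123 mm over their backs; the gripper's body (75 mm by 187 mm) begins 45 mm behind the grasp point.
Start: joints at [-1.179, 0.264, 1.604, -0, 1.274, -0.037], TCP at [0.281, -0.614, 0.239] pointing down, gripper open.
Joint ranges: [-2.63, 2.63], [-0.94, 2.18], [0.31, 2.57], [-1.31, 4.45], [0, 2.66], [-2.55, 2.55]. Speed limits (rad/s): [2.57, 2.57, 3.14, 3.14, 3.14, 3.14].

INTERFACE

Orientations are given as a rotation vector (axis times angle).
In Python, from cell import manip, inverse_kinematics, cams, order gives the robot as it stands. Calls block until the motion is done:
- manip.move_pose(position, orientation): joint-space move of the TCP to a pose.
- manip.move_linear(position, rate=0.15, rot=None): straight line of the TCP; rot=None keeps the orientation; rate is the mean speed in m/s.
- manip.set_joints(angles): joint-space move.
- manip.set_gripper(opening, force=None): finger opening in m; force is the grip in N (None keeps the last); returns when the fingers have stopped.
- manip.dwell(seconds).
- inverse_kinematics(position, orientation): joint angles nearest the present ones, or None.
- manip.state(): the state.
- cams.capture(name): name is "side" or "top" or "wrist"; returns a dict with "image" (400x640x3 uint8, blue, green, red), "z_map" (400x640 float32, m along the optical axis (not along the pixel's ray), 0 where there is no reading), "intrinsics" (3x3 intrinsics, pixels), "k1" (the pictures are not rectified: a ray, as slopes to the right and down, at radius r is drawn at 1 + k1 r^2 times it, then the intrinsics apply), "position" and "orientation" of the camera in the world; the wrist camera has in their place "T_tool_cam" (4x4, takes a point from camera to tool coordinates, whose origin is the TCP and whose axes are the tool frame's). Camera axes: x right, y down, z forward; pixel columns grow to the right and rows downward; lengths in m; the calibration is good to about 2 mm. A picture is of the moment at which its call begins: read the wrist's pose just before it.
A pose or a line that the arm cannot do raises manip.IKError and nothing moves.
- order.close_job(): hands the job in, once; it reports no verdict.
The state is a dict: "clock": time; "joint_pos": joint angles; "joint_velocities": joint speeds; "tau": joint torques, N m; "tool_pos": TCP position; "tcp_rot": TCP orientation; "contact_force": force on the tool from outside, world axes, zero at the start; "moment": the same for the moment, N m; "gripper_width": finger opening in m.
Only numpy, scipy, OpenCV 4.12 (cv2) and the standard library are available. Lean on these libraries where they do the work, as an engineer would, in place of code of your own. Each camera call takes 0.05 s, during which the arm holds its last target.

## Working session

There is one attempt and no reset: what is moved stays moved. The work goes in short steps, each a Python script; the robot and the scene stay as the last script left them, time stands still between calls to the robot, and variables do not carry over. Pictures are saved under pics/ and viewed, and the job is handed in when it is done.

```bash
ls; mkdir -p pics
python3 - <<'E'
from cell import manip,cams
import cv2
print(manip.state())
for n in ["side","top","wrist"]:
    c=cams.capture(n); cv2.imwrite(f"pics/{n}0.png",c["image"])
    print(n,{k:v for k,v in c.items() if k not in("image","z_map")}, c["z_map"].min(),c["z_map"].max())
E
```

```text
pics
{'clock': 0.0, 'joint_pos': array([-1.17887675e+00,  2.64756564e-01,  1.60535559e+00, -6.62040139e-06,
        1.27368922e+00, -3.68844131e-02]), 'joint_velocities': array([-0.00065513,  0.00014919,  0.00052566,  0.00014003,  0.00145702,
       -0.00049585]), 'tau': array([ 3.51371482e-04, -5.02110314e+01, -3.56874168e+01,  7.29109626e-02,
        2.92150310e-02, -1.74309071e-04]), 'tool_pos': array([ 0.2803916 , -0.61323658,  0.23739564]), 'tcp_rot': array([ 1.98492897,  0.43451304, -1.98573411]), 'contact_force': array([ 0.04295994, -0.62816291,  0.54043977]), 'moment': array([ 0.00997328, -0.03148923, -0.02219624]), 'gripper_width': 0.08791393583298772}
side {'intrinsics': array([[491.95095469,   0.        , 319.71879981],
       [  0.        , 491.95095469, 206.71444584],
       [  0.        ,   0.        ,   1.        ]]), 'k1': -0.12462645835228167, 'position': array([0.47431483, 0.87980971, 0.98166263]), 'orientation': array([-0.04079334,  2.87005497, -1.19843571])} 0.0 3.301274
top {'intrinsics': array([[425.17839648,   0.        , 317.89507029],
       [  0.        , 425.17839648, 202.10591959],
       [  0.        ,   0.        ,   1.        ]]), 'k1': -0.01982185111258001, 'position': array([ 0.32938297, -0.04373829,  1.35891361]), 'orientation': array([-2.12909147,  2.11309814, -0.16761203])} 0.0 2.3771312
wrist {'intrinsics': array([[317.74298032,   0.        , 323.00263629],
       [  0.        , 317.74298032, 200.10973881],
       [  0.        ,   0.        ,   1.        ]]), 'k1': -0.061617654530341584, 'T_tool_cam': array([[ 1.47292376e-03, -3.08280093e-01,  9.51294494e-01,
        -1.46169526e-01],
       [ 9.99998399e-01, -5.12866928e-04, -1.71453538e-03,
        -3.69053090e-04],
       [ 1.01644461e-03,  9.51295496e-01,  3.08278844e-01,
        -7.92466603e-02],
       [ 0.00000000e+00,  0.00000000e+00,  0.00000000e+00,
         1.00000000e+00]])} 0.0 1.4757342
```

View pics/top0.png

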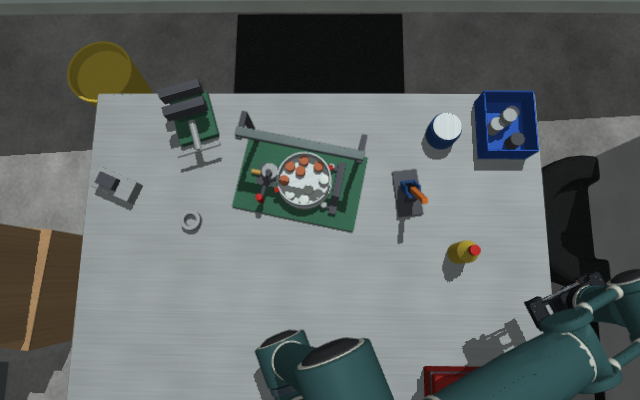

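View pics/side0.png

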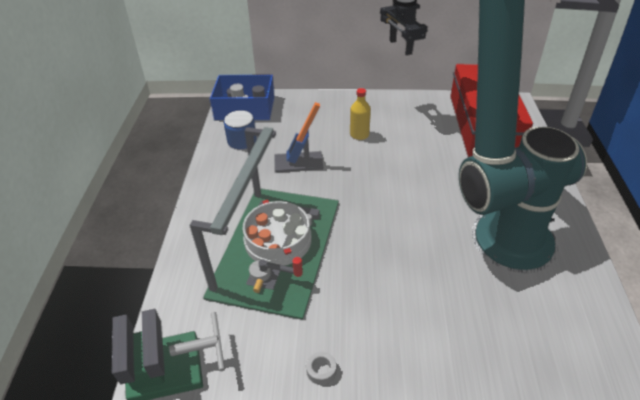

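```bash
cat > h.py <<'E'
import numpy as np, cv2
from scipy.spatial.transform import Rotation as R
from cell import manip,cams,inverse_kinematics,order
def cap(n):
    s=manip.state(); c=cams.capture(n)
    if n=="wrist":
        T=np.eye(4);T[:3,:3]=R.from_rotvec(s["tcp_rot"]).as_matrix();T[:3,3]=s["tool_pos"]
        T=T@c["T_tool_cam"]; c["Rm"]=T[:3,:3]; c["p"]=T[:3,3]
    else:
        c["Rm"]=R.from_rotvec(c["orientation"]).as_matrix(); c["p"]=np.array(c["position"])
    return c
def rays(c,uv):
    d=cv2.undistortPoints(np.array(uv,float).reshape(-1,1,2),c["intrinsics"],np.array([c["k1"],0,0,0.])).reshape(-1,2)
    return np.c_[d,np.ones(len(d))]
def plane(c,uv,z):
    d=rays(c,uv)@c["Rm"].T
    return c["p"]+d*((z-c["p"][2])/d[:,2])[:,None]
def depth(c,uv):
    uv=np.array(uv,float).reshape(-1,2); i=np.round(uv).astype(int)
    zz=c["z_map"][i[:,1],i[:,0]]
    return c["p"]+(rays(c,uv)*zz[:,None])@c["Rm"].T
def cloud(c):
    v,u=np.mgrid[0:400,0:640]
    P=depth(c,np.c_[u.ravel(),v.ravel()]).reshape(400,640,3); P[c["z_map"]==0]=np.nan
    return P
def proj(c,P):
    q=(np.array(P).reshape(-1,3)-c["p"])@c["Rm"]
    return cv2.projectPoints(q,np.zeros(3),np.zeros(3),c["intrinsics"],np.array([c["k1"],0,0,0.]))[0].reshape(-1,2)
def down(yaw): # tool x down, jaw (tool y) along world angle yaw
    x=np.array([0,0,-1.]); y=np.array([np.cos(yaw),np.sin(yaw),0]); return R.from_matrix(np.c_[x,y,np.cross(x,y)])
E
python3 - <<'E'
from h import *
c=cap("top")
im=c["image"]; cv2.imwrite("pics/topz.png",cv2.resize(im[80:250,210:450],None,fx=3.3,fy=3.3,interpolation=cv2.INTER_CUBIC))
hsv=cv2.cvtColor(im,cv2.COLOR_BGR2HSV); H,S,V=cv2.split(hsv)
g=((H>60)&(H<85)&(S>100)).astype(np.uint8)
g[:,:225]=0;g[:, 400:]=0;g[250:]=0
ps=np.argwhere(g)[:,::-1].astype(np.float32)
box=cv2.boxPoints(cv2.minAreaRect(ps)); print(box); W=plane(c,box,0.012); print(W, np.linalg.norm(W-np.roll(W,1,0),axis=1), W.mean(0))
# all green cam? red
P=cloud(c)
for nm,m in dict(red=((H<6)|(H>174))&(S>170)&(V>80)).items():
    n,l,st,ce=cv2.connectedComponentsWithStats(m.astype(np.uint8))
    for i in range(1,n):
        if st[i,4]>5: print(nm,ce[i],st[i,4],np.nanmedian(P[l==i],0))
print(R.from_rotvec(manip.state()["tcp_rot"]).as_matrix())
E
```

```text
[[232.20586  205.78394 ]
 [272.10748   15.664511]
 [391.8692    40.799698]
 [351.9676   230.91913 ]]
[[ 0.55498701  0.2584877   0.012     ]
 [ 1.23295176  0.14893451  0.012     ]
 [ 1.13580486 -0.26826063  0.012     ]
 [ 0.47639956 -0.1270563   0.012     ]] [0.39347193 0.68675914 0.42835652 0.67435452] [0.8500358  0.00302632 0.012     ]
red [330.54545455 167.18181818] 11 [ 0.66922166 -0.05893465  0.07147434]
red [275.94736842 189.63157895] 19 [0.5957724  0.11119539 0.07236453]
red [258.64864865 196.83783784] 37 [0.56848336 0.15918951 0.09625688]
red [474.425  249.7125] 80 [ 0.40848389 -0.45655411  0.17030649]
red [444.97014925 368.25373134] 134 [ 0.06929548 -0.3968109   0.04065137]
red [438.96 376.04] 50 [ 0.06809686 -0.35362261  0.13382975]
[[-5.77550576e-04  4.15731931e-01 -9.09487014e-01]
 [ 1.35758684e-03 -9.09486001e-01 -4.15732330e-01]
 [-9.99998912e-01 -1.47481405e-03 -3.91180369e-05]]
```

View pics/topz.png

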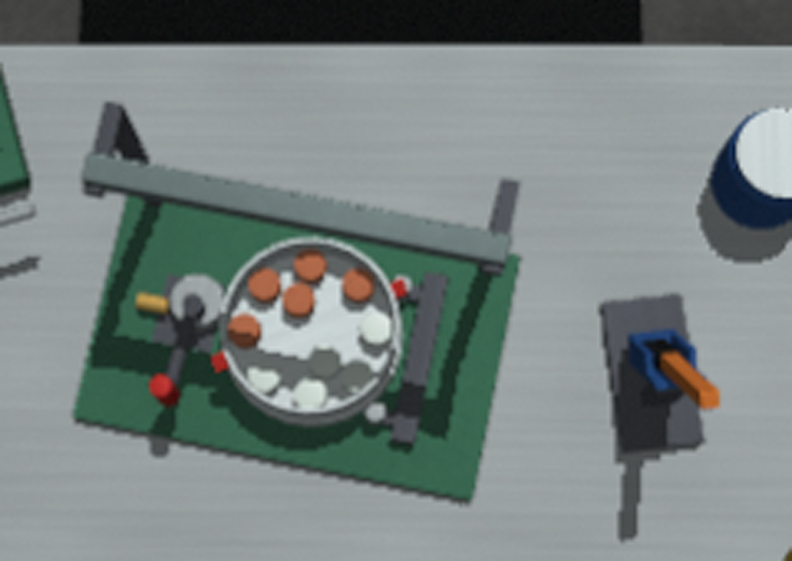

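Run:
```python
from h import *
print(inverse_kinematics([0.57,0.06,0.38],down(-np.pi/2).as_rotvec()))
manip.move_pose([0.57,0.06,0.38],down(-np.pi/2).as_rotvec())
s=manip.state(); print(s["clock"],s["tool_pos"],s["joint_pos"])
c=cap("wrist"); cv2.imwrite("pics/w1.png",c["image"])
import pickle; pickle.dump(c,open("w1.pkl","wb"))
c=cap("top"); pickle.dump(c,open("t1.pkl","wb"));
```

```text
[ 6.14190755e-02  1.57758510e-02  1.62938458e+00 -4.44089210e-16
  1.49643223e+00  1.63221540e+00]
2.8417 [0.57007053 0.05928246 0.37969217] [ 6.03420119e-02  1.61374229e-02  1.62956316e+00 -3.05804852e-04
  1.49636687e+00  1.63209014e+00]
```

View pics/w1.png

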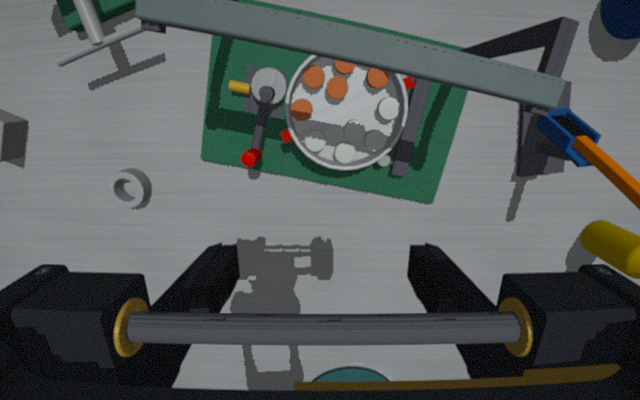

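Run:
```python
from h import *
import pickle; c=pickle.load(open("w1.pkl","rb")); t=pickle.load(open("t1.pkl","rb"))
for nm,c in(("w",c),("t",t)):
    im=c["image"];H,S,V=cv2.split(cv2.cvtColor(im,cv2.COLOR_BGR2HSV)); P=cloud(c)
    for k,m in dict(red=((H<6)|(H>174))&(S>170)&(V>80),orange=(H>=5)&(H<22)&(S>120)&(V>60),blue=(H>100)&(H<125)&(S>120)&(V>50)).items():
        m=m.astype(np.uint8)
        n,l,st,ce=cv2.connectedComponentsWithStats(m)
        for i in range(1,n):
            if st[i,4]>10: print(nm,k,ce[i].round(1),st[i,:],np.nanmedian(P[l==i],0).round(4))
    # green near edge : points
    g=(((H>60)&(H<90)&(S>100))).astype(np.uint8)
    n,l,st,ce=cv2.connectedComponentsWithStats(g)
    Q=P.copy()
    m=(g>0)&(abs(P[...,2]-0.012)<0.006)&(P[...,0]<0.8)&(P[...,0]>0.45)&(P[...,1]>-0.2)&(P[...,1]<0.3)
    X=P[m]; print(nm,m.sum(),X[:,2].mean()); 
    hull=cv2.convexHull(np.argwhere(m)[:,::-1].astype(np.int32)); ap=cv2.approxPolyDP(hull,4,True).reshape(-1,2)
    print(np.c_[ap,plane(c,ap,.012).round(4)])
    tt=np.nanmedian(P[280:380,100:200,2]) if nm=='t' else np.nanmedian(P[100:150,150:190,2]); print("table z",tt)
c=pickle.load(open("w1.pkl","rb"))
cv2.imwrite("pics/w1z.png",cv2.resize(c["image"][0:220,190:480],None,fx=2.7,fy=2.7,interpolation=cv2.INTER_CUBIC))
```

```text
w red [408.8  82.5] [404  76  11  14  94] [ 0.6695 -0.0567  0.072 ]
w red [285.9 135.8] [281 129  11  14  94] [0.5972 0.1123 0.0723]
w red [250.3 156.8] [241 148  21  19 263] [0.572  0.1597 0.0976]
w orange [343.4  66.2] [334  59  22  15 217] [0.6912 0.032  0.054 ]
w orange [313.2  76.3] [303  65  21  23 383] [0.6782 0.0736 0.0542]
w orange [377.1  77.4] [366  68  23  20 360] [ 0.6764 -0.0158  0.054 ]
w orange [336.8  87.3] [327  76  21  23 363] [0.6634 0.0401 0.0542]
w orange [244.4  83.3] [239  82  11   5  15] [0.6708 0.1768 0.0283]
w orange [240.   90.1] [229  85  22  10  73] [0.6608 0.1833 0.031 ]
w orange [300.9 109.4] [290  99  22  21 340] [0.6334 0.0914 0.0541]
w orange [608.9 167.8] [ 573  135   67   74 1468] [ 0.5702 -0.3028  0.1506]
w orange [132.8 300.4] [130 298   7   6  16] [0.5983 0.1102 0.4559]
w orange [517.5 302.3] [513 300  10   6  16] [0.5991 0.0085 0.4576]
w orange [129.2 308.8] [124 304  12  11  35] [0.5977 0.1099 0.4582]
w orange [142.5 306.6] [138 304   9   7  22] [0.5945 0.1098 0.453 ]
w orange [523.4 310. ] [521 306   6   8  14] [0.5984 0.0082 0.4599]
w orang
[... 2734 characters left out ...]
ange [418.2 194.4] [410 186  18  18 148] [ 0.5659 -0.3061  0.1622]
t orange [471.9 253.4] [468 249  10   7  14] [ 0.3977 -0.4583  0.1401]
t blue [505.5 123.9] [ 474   90   65   69 3333] [ 0.8262 -0.6268  0.0383]
t blue [437.  138.7] [426 118  34  31 331] [ 0.7611 -0.3898  0.0613]
t blue [408.5 187.4] [401 180  20  18 168] [ 0.6061 -0.2923  0.0766]
t 3010 0.012032490909875418
[[ 3.660e+02  1.580e+02  7.163e-01 -1.741e-01  1.200e-02]
 [ 3.520e+02  2.300e+02  4.793e-01 -1.272e-01  1.200e-02]
 [ 2.400e+02  2.070e+02  5.512e-01  2.330e-01  1.200e-02]
 [ 2.390e+02  1.810e+02  6.370e-01  2.399e-01  1.200e-02]
 [ 3.220e+02  1.550e+02  7.258e-01 -3.000e-02  1.200e-02]]
table z -0.00028117576288633206
```

View pics/w1z.png

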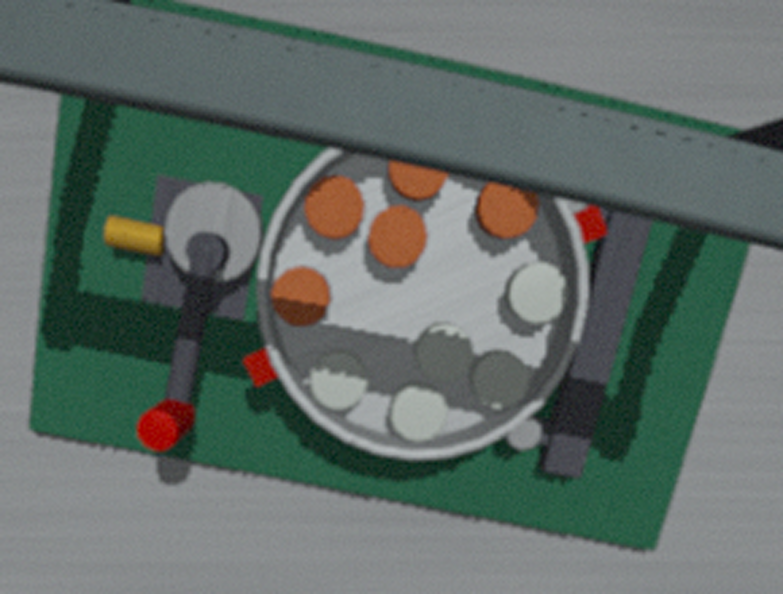

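Run:
```python
from h import *
import pickle; c=pickle.load(open("w1.pkl","rb")); P=cloud(c)
for uv in [(266,92),(267,88),(265,86),(268,80),(255,80),(262,110),(258,125),(256,133),(250,156),(245,158),(248,160),(250,163),(383,161),(384,160),(360,142),(340,110)]:
    print(uv,P[uv[1],uv[0]].round(4))
# knob top pts
for z0,z1,b in [(0.094,0.102,(0.5,0.62,0.1,0.22)),(0.056,0.07,(0.6,.72,.12,.22)),(0.029,0.04,(0.6,.72,.1,.2)),(0.036,0.045,(0.5,0.65,-0.06,0.0)),(.072,.078,(.5,.72,-.07,.13)),(.05,.058,(.56,.72,-.07,.13))]:
    m=(P[...,2]>z0)&(P[...,2]<z1)&(P[...,0]>b[0])&(P[...,0]<b[1])&(P[...,1]>b[2])&(P[...,1]<b[3])
    X=P[m]
    if not len(X): print("none");continue
    (cx,r)=cv2.minEnclosingCircle(X[:,:2].astype(np.float32)); print(z0,len(X),X.mean(0).round(4),cx,r)
    if z0==.072:
        A=np.c_[2*X[:,:2],np.ones(len(X))]; s=np.linalg.lstsq(A,(X[:,:2]**2).sum(1),rcond=None)[0]; print("circ",s[:2],np.sqrt(s[2]+s[0]**2+s[1]**2))
```

```text
(266, 92) [0.657  0.1393 0.0615]
(267, 88) [0.6624 0.1379 0.0598]
(265, 86) [0.6651 0.1408 0.0589]
(268, 80) [0.6743 0.14   0.036 ]
(255, 80) [0.6746 0.1595 0.0337]
(262, 110) [0.6327 0.1461 0.062 ]
(258, 125) [0.6118 0.1531 0.0618]
(256, 133) [0.6004 0.1568 0.0612]
(250, 156) [0.5739 0.1586 0.1006]
(245, 158) [0.5706 0.1664 0.0975]
(248, 160) [0.5681 0.1621 0.099 ]
(250, 163) [0.5638 0.1599 0.0981]
(383, 161) [ 0.5549 -0.033   0.0401]
(384, 160) [ 0.5567 -0.0343  0.0411]
(360, 142) [0.5833 0.0029 0.0338]
(340, 110) [0.6312 0.0344 0.0343]
0.094 194 [0.5695 0.1618 0.098 ] (0.5692102313041687, 0.16211499273777008) 0.010804932564496994
0.056 491 [0.6347 0.1458 0.0599] (0.6326608657836914, 0.14902983605861664) 0.03440668806433678
0.029 1086 [0.6663 0.144  0.0346] (0.6378282308578491, 0.1494174301624298) 0.060449667274951935
0.036 233 [ 0.5829 -0.0308  0.0401] (0.59893399477005, -0.035676755011081696) 0.052241478115320206
0.072 1111 [0.6146 0.0341 0.0738] (0.6327270865440369, 0.027904612943530083) 0.09726487100124359
circ [0.63389344 0.02793255] 0.08315753091472104
0.05 3780 [0.6317 0.0278 0.054 ] (0.6332190036773682, 0.027586933225393295) 0.08039785176515579
```

```bash
cat >> h.py <<'E'
A=np.array([.657,.1385]); r=.091
def fp(a,d,z=.068):
    u=np.array([np.cos(a),np.sin(a)]); t=np.array([np.sin(a),-np.cos(a)])
    return np.r_[A+r*u-d*t,z], down(a-np.pi).as_rotvec(), t
E
python3 - <<'E'
from h import *
a=np.radians(165)
for aa in [165,120,95]: 
    p,o,t=fp(np.radians(aa),.02); print(inverse_kinematics(p,o))
p,o,t=fp(a,.034)
manip.set_gripper(0.0,20)
manip.move_pose(p+[0,0,.12],o); manip.move_linear(p,rate=.15)
s=manip.state(); f0=s["contact_force"]; print(s["clock"],s["tool_pos"]-p,f0,s["gripper_width"])
for d in np.arange(.030,.013,-.002):
    p,o,t=fp(a,d); manip.move_linear(p,rate=.05); s=manip.state(); f=s["contact_force"]-f0
    print(d.round(4),s["clock"],f.round(2),(f[:2]@t).round(2))
    if -f[:2]@t>3: break
c=cap("wrist"); cv2.imwrite("pics/w2.png",c["image"])
E
```

```text
[ 2.05084010e-01  2.52466386e-01  1.95841871e+00 -4.44089210e-16
  9.30707556e-01  4.66883398e-01]
[ 2.96115428e-01  3.32178535e-01  1.85301073e+00 -4.44089210e-16
  9.56403384e-01  1.34331298e+00]
[0.30961805 0.39788883 1.76153317 0.         0.98217066 1.79314791]
6.2833 [0.00102488 0.00011214 0.00105817] [-0.28859329 -0.54288916 -0.38451915] 0.00030307756203519303
0.03 6.5333 [1.37 0.98 0.63] 1.3
0.028 6.7833 [-0.18  0.72  0.66] 0.65
0.026 7.0333 [-0.06  0.7   0.89] 0.66
0.024 7.2833 [-0.01  0.46  0.81] 0.44
0.022 7.5333 [0.48 0.33 1.  ] 0.44
0.02 7.7833 [ 0.73 -0.36  0.44] -0.16
0.018 8.0333 [-1.17 -2.72  1.52] -2.93
0.016 8.2833 [-2.41 -3.4   2.32] -3.91
```

View pics/w2.png

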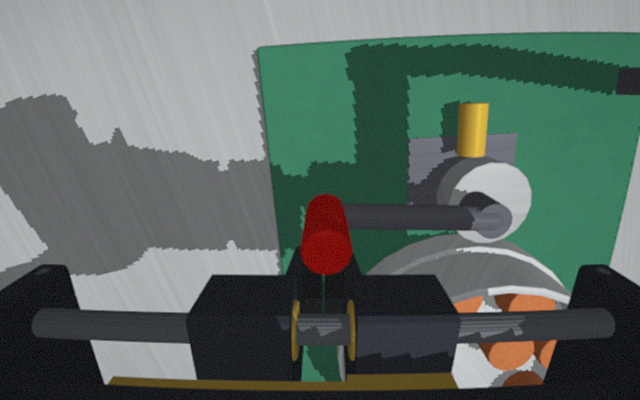

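```bash
cat >> h.py <<'E'
def ears(c):
    P=cloud(c); H,S,V=cv2.split(cv2.cvtColor(c["image"],cv2.COLOR_BGR2HSV))
    m=((H<6)|(H>174))&(S>150)&(V>60)&(P[...,0]>.5)&(P[...,0]<.75)&(P[...,1]>-.12)&(P[...,1]<.3)
    n,l,st,ce=cv2.connectedComponentsWithStats(m.astype(np.uint8))
    return [tuple(np.round(ce[i],1))+(int(st[i,4]),)+tuple((np.nanmean(P[l==i],0)*1000).round(1)) for i in range(1,n) if st[i,4]>5]
def push(a0,a1,step,d,flim,f0):
    a=a0
    while a>a1+1e-6:
        a-=step; p,o,t=fp(a,d); manip.move_linear(p,rate=.05,rot=o); s=manip.state(); f=s["contact_force"]-f0
        print(round(a,3),round(s["clock"],2),f.round(2),"tang",(-f[:2]@t).round(2),flush=True)
        if -f[:2]@t>flim: break
    return a
E
python3 - <<'E'
from h import *
f0=np.array([-.29,-.0,0])
a=np.radians(165); 
print(ears(cap("side")));print(ears(cap("top")))
for k in range(4):
    a1=push(a,a-.2,.05,.018,9,f0); print(ears(cap("side"))); 
    if a1>a-.2+1e-6: break
    a=a1
print(a1); c=cap("side"); cv2.imwrite("pics/s3.png",c["image"])
E
```

```text
[]
[(np.float64(330.5), np.float64(167.3), 13, np.float64(668.4), np.float64(-57.6), np.float64(72.5)), (np.float64(276.5), np.float64(189.5), 13, np.float64(597.1), np.float64(109.6), np.float64(71.8))]
2.83 8.68 [-2.84 -2.14  2.8 ] tang 2.91
2.78 8.93 [-2.52 -1.86  1.85] tang 2.63
2.73 9.18 [-2.33 -1.73  0.84] tang 2.52
2.68 9.43 [-2.66 -1.19 -0.11] tang 2.25
[]
2.63 9.73 [-2.66 -0.83 -0.56] tang 2.03
2.58 9.98 [-2.   -0.5  -0.46] tang 1.49
2.53 10.23 [-3.72 -1.78 -0.08] tang 3.59
2.48 10.48 [-5.42 -0.75  1.14] tang 3.92
[(np.float64(286.7), np.float64(273.7), 16, np.float64(590.0), np.float64(202.0), np.float64(97.3))]
2.43 10.78 [-4.83 -2.12  1.45] tang 4.76
2.38 11.03 [-4.95 -1.15  0.66] tang 4.25
2.33 11.28 [-7.18 -0.66  1.77] tang 5.66
2.28 11.53 [-8.49 -0.74  2.85] tang 6.93
[(np.float64(281.9), np.float64(277.8), 28, np.float64(599.8), np.float64(213.8), np.float64(97.2))]
2.23 11.83 [-10.    -0.54   4.06] tang 8.24
2.18 12.08 [-11.45   0.28   5.08] tang 9.23
[(np.float64(279.0), np.float64(279.8), 25, np.float64(605.7), np.float64(220.6), np.float64(98.7))]
2.179793265790646
```

Run:
```python
from h import *
c=cap("top"); cv2.imwrite("pics/t3.png",cv2.resize(c["image"][80:250,210:450],None,fx=3.3,fy=3.3,interpolation=cv2.INTER_CUBIC)); print(ears(c))
c=cap("side"); cv2.imwrite("pics/s3b.png",cv2.resize(c["image"][120:330,190:400],None,fx=2.8,fy=2.8,interpolation=cv2.INTER_CUBIC))
```

```text
[(np.float64(330.0), np.float64(167.0), 15, np.float64(669.8), np.float64(-55.9), np.float64(70.9)), (np.float64(275.9), np.float64(190.8), 21, np.float64(593.3), np.float64(111.4), np.float64(70.2))]
```

View pics/t3.png

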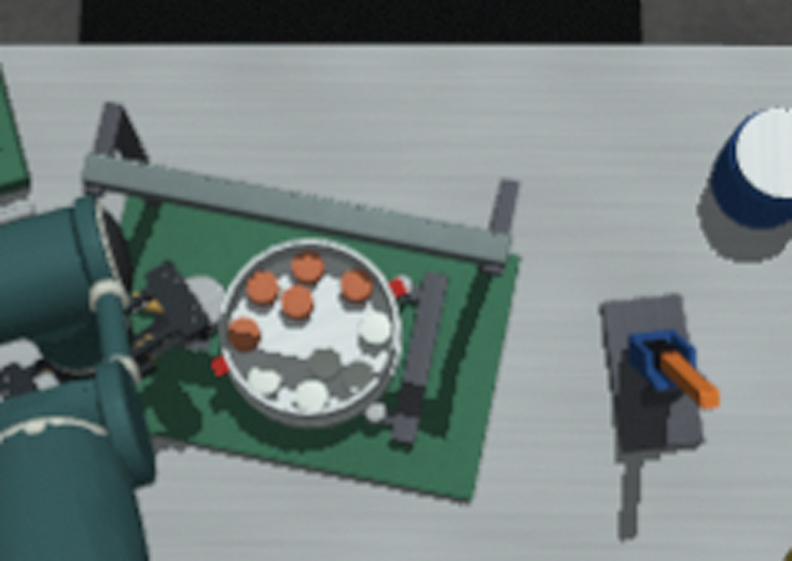

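View pics/s3b.png

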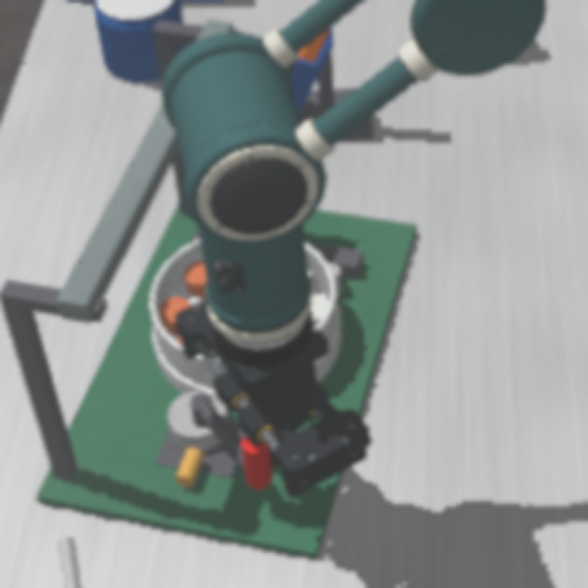

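Run:
```python
from h import *
f0=np.array([-.29,-.0,0])
a=push(2.1798,2.1798-.12,.04,.018,13.5,f0)
s=manip.state()
p,o,t=fp(a,.045); manip.move_linear(p,rate=.1); f=manip.state()["contact_force"]; print("free",f)
p[2]=.30; manip.move_linear(p,rate=.25)
manip.move_pose([0.57,0.06,0.38],down(-np.pi/2).as_rotvec())
c=cap("wrist"); cv2.imwrite("pics/w4.png",c["image"])
import pickle; pickle.dump(c,open("w4.pkl","wb")); print(manip.state()["clock"],ears(c),ears(cap("top")))
P=cloud(c); X=P[(P[...,2]>.094)&(P[...,2]<.102)&(P[...,0]>.5)&(P[...,0]<.7)&(P[...,1]>.12)&(P[...,1]<.3)]; k=cv2.minEnclosingCircle(X[:,:2].astype(np.float32)); print(k)
kc=np.array(k[0])-A; print(np.linalg.norm(kc),np.arctan2(kc[1],kc[0]))
H,S,V=cv2.split(cv2.cvtColor(c["image"],cv2.COLOR_BGR2HSV))
def comp(m,lo=100):
    n,l,st,ce=cv2.connectedComponentsWithStats(m.astype(np.uint8))
    for i in range(1,n):
        if st[i,4]>lo: print(ce[i].round(1),st[i],np.nanmean(P[l==i],0).round(4))
comp((P[...,2]>.05)&(P[...,2]<.058)&(P[...,0]>.5)&(P[...,0]<.72)&(abs(P[...,1]-.02)<.09))
print(P[150:175:4,375:395:4].round(3).tolist())
```

```text
2.14 12.53 [-12.78  -0.06   6.7 ] tang 10.8
2.1 12.78 [-14.     0.7    5.66] tang 11.74
2.06 13.03 [-16.65   2.3    7.24] tang 13.62
free [ 0.6505762  -1.06330303 -0.10455717]
15.2583 [(np.float64(409.7), np.float64(81.3), 101, np.float64(669.9), np.float64(-56.3), np.float64(69.4)), (np.float64(214.3), np.float64(134.3), 308, np.float64(601.1), np.float64(209.1), np.float64(89.8)), (np.float64(287.1), np.float64(137.2), 101, np.float64(593.8), np.float64(112.6), np.float64(67.6))] [(np.float64(330.2), np.float64(167.0), 13, np.float64(669.4), np.float64(-56.6), np.float64(72.2)), (np.float64(243.1), np.float64(187.7), 61, np.float64(599.9), np.float64(211.3), np.float64(83.1)), (np.float64(276.0), np.float64(190.4), 20, np.float64(594.5), np.float64(111.4), np.float64(69.2))]
((0.600364625453949, 0.21244822442531586), 0.011025603860616684)
0.09314454114776864 2.2243826310730666
[313.7  76.6] [303  59  22  30 430] [0.6761 0.0743 0.0542]
[343.9  65.7] [334  58  23  16 258] [0.6906 0.0326 0.054 ]
[374.4 119.3] [ 336   66   67  100 1669] [ 0.617  -0.0125  0.0539]
[337.   87.6] [326  77 
[... 343 characters left out ...]
-0.017, 0.045], [0.569, -0.02, 0.063], [0.571, -0.024, 0.074], [0.565, -0.037, 0.041], [0.56, -0.049, 0.013]], [[0.564, -0.014, 0.07], [0.565, -0.019, 0.073], [0.559, -0.031, 0.04], [0.559, -0.037, 0.039], [0.556, -0.047, 0.023]], [[0.56, -0.013, 0.076], [0.553, -0.025, 0.041], [0.553, -0.031, 0.04], [0.553, -0.037, 0.041], [0.55, -0.047, 0.024]], [[0.541, -0.024, 0.013], [0.54, -0.031, 0.011], [0.54, -0.037, 0.01], [0.54, -0.044, 0.012], [0.541, -0.05, 0.013]], [[0.533, -0.024, 0.011], [0.534, -0.03, 0.014], [0.534, -0.037, 0.013], [nan, nan, nan], [0.536, -0.049, 0.02]], [[0.527, -0.024, 0.013], [0.527, -0.031, 0.011], [0.527, -0.038, 0.012], [0.527, -0.045, 0.01], [0.527, -0.051, 0.013]]]
```

View pics/w4.png

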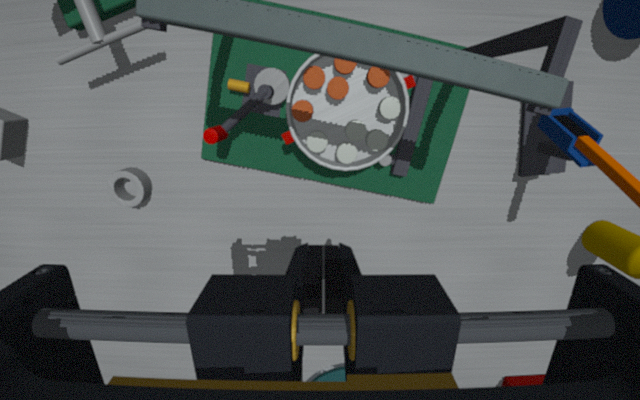

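Run:
```python
from h import *
import pickle
c=cap("side"); print(ears(c))
P=cloud(c); X=P[(P[...,2]>.094)&(P[...,2]<.102)&(P[...,0]>.5)&(P[...,0]<.7)&(P[...,1]>.12)&(P[...,1]<.3)]; print(X.mean(0),len(X)); print(cv2.minEnclosingCircle(X[:,:2].astype(np.float32)))
c=pickle.load(open("w4.pkl","rb"));P=cloud(c)
for n in("w1","w4"):
  c=pickle.load(open(n+".pkl","rb"));P=cloud(c)
  m=(P[...,2]>.0565)&(P[...,2]<.066)&(P[...,0]>.56)&(P[...,0]<.7)&(P[...,1]>.128)&(P[...,1]<.3); X=P[m]
  l=cv2.fitLine(X[:,:2].astype(np.float32),cv2.DIST_HUBER,0,.001,.001).ravel(); print(n,len(X),l,np.arctan2(l[1],l[0]),X.max(0),X.min(0))
  m=(P[...,2]>.072)&(P[...,2]<.078)&(P[...,0]>.5)&(P[...,0]<.72)&(P[...,1]>-.07)&(P[...,1]<.13);X=P[m]
  B=np.c_[2*X[:,:2],np.ones(len(X))]; q=np.linalg.lstsq(B,(X[:,:2]**2).sum(1),rcond=None)[0]; print("pan",q[:2],np.sqrt(q[2]+q[0]**2+q[1]**2))
```

```text
[(np.float64(288.3), np.float64(250.4), 16, np.float64(595.1), np.float64(112.4), np.float64(72.8)), (np.float64(281.6), np.float64(277.4), 51, np.float64(600.5), np.float64(213.2), np.float64(97.8))]
[0.60073562 0.21344669 0.09750992] 63
((0.6019564867019653, 0.21269913017749786), 0.01228402927517891)
w1 643 [ 0.9748696  -0.22277626  0.62277555  0.14860082] -0.22466138 [0.6651862  0.16666279 0.0658903 ] [0.56321606 0.13113555 0.05652007]
pan [0.63389344 0.02793255] 0.08315753091472104
w4 644 [ 0.64136714 -0.76723415  0.63501287  0.1698847 ] -0.8745175 [0.6665155  0.21354418 0.06587595] [0.59219375 0.13404025 0.05653384]
pan [0.63229938 0.02822179] 0.0830447711929084
```

Run:
```python
from h import *
p,o,t=fp(2.25,.04); manip.move_pose(p+[0,0,.08],o); manip.move_linear(p,rate=.25)
s=manip.state(); f0=s["contact_force"]; print(s["clock"],f0,(s["tool_pos"]-p).round(4))
def rep(p):
    s=manip.state(); f=s["contact_force"]-f0; q=s["tool_pos"][:2]-A; 
    # finger angle: q = r u - d t -> angle offset atan(d/r)
    d=np.sqrt(max(q@q-r*r,0)); print(round(s["clock"],2),"tang",(-f[:2]@t).round(2),"perr",((s["tool_pos"]-p)[:2]*1e3).round(1),"ang",(np.arctan2(q[1],q[0])-np.arctan2(.019,r)).round(3),d.round(4), flush=True)
for a,d in [(2.25,.026),(2.25,.02),(2.22,.019),(2.18,.019),(2.14,.019),(2.10,.019)]:
    p,o,t=fp(a,d); manip.move_linear(p,rate=.08,rot=o); rep(p)
manip.dwell(.2); rep(p)
p,o,t=fp(2.18,.019);manip.move_linear(p,rate=.08,rot=o); rep(p)
p,o,t=fp(2.25,.019);manip.move_linear(p,rate=.08,rot=o); rep(p)
p,o,t=fp(2.25,.022);manip.move_linear(p,rate=.08,rot=o); rep(p)
```

```text
16.85 [-0.74578261  0.79562362  0.05932826] [ 0.0009 -0.0003  0.0011]
17.18 tang -0.57 perr [2.  0.7] ang 2.304 0.0212
17.43 tang 0.29 perr [0.3 0.2] ang 2.256 0.0195
17.68 tang 2.93 perr [-0.8 -0.4] ang 2.23 0.0206
17.93 tang 5.89 perr [-2. -1.] ang 2.203 0.0226
18.18 tang 8.27 perr [-2.8 -1.1] ang 2.169 0.0244
18.43 tang 10.58 perr [-3.5 -0.9] ang 2.134 0.0262
18.62 tang 9.26 perr [-3.5 -0.9] ang 2.134 0.0263
18.88 tang 5.29 perr [-1.6 -0.6] ang 2.196 0.0223
19.12 tang -0.67 perr [0.7 0.3] ang 2.243 0.0172
19.38 tang 0.31 perr [0.2 0.2] ang 2.279 0.0216
```

Run:
```python
from h import *
import pickle
p,o,t=fp(2.25,.045); manip.move_linear(p,rate=.2); p[2]=.28; manip.move_linear(p,rate=.3)
manip.set_gripper(.045,20)
manip.move_pose([0.47,-.26,.38],down(-np.pi/2-.5).as_rotvec())
s=manip.state(); print(s["clock"])
c=cap("wrist"); cv2.imwrite("pics/w5.png",c["image"]); pickle.dump(c,open("w5.pkl","wb"))
c=cap("top"); pickle.dump(c,open("t5.pkl","wb")); print(ears(c))
cv2.imwrite("pics/t5.png",cv2.resize(c["image"][80:250,210:450],None,fx=3.3,fy=3.3,interpolation=cv2.INTER_CUBIC))
```

```text
22.9833
[(np.float64(330.1), np.float64(166.9), 14, np.float64(669.8), np.float64(-56.1), np.float64(71.9)), (np.float64(242.9), np.float64(187.4), 58, np.float64(600.4), np.float64(211.5), np.float64(84.7)), (np.float64(275.9), np.float64(190.5), 23, np.float64(594.3), np.float64(111.5), np.float64(69.1))]
```

View pics/w5.png

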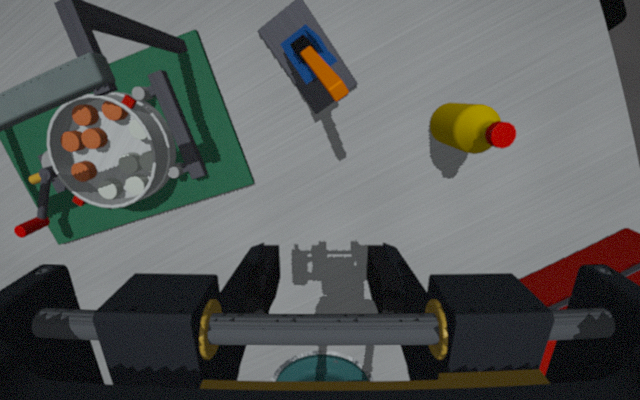

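View pics/t5.png

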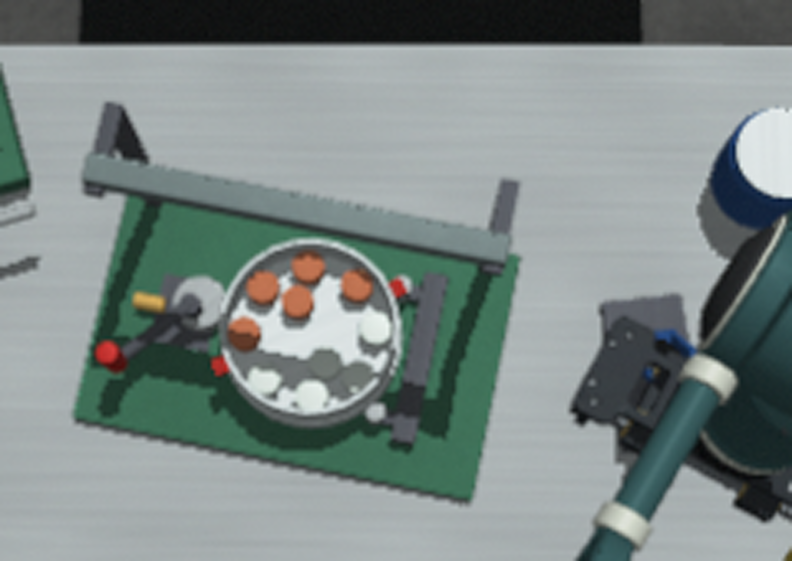

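Run:
```python
from h import *
import pickle
c=pickle.load(open("w5.pkl","rb")); P=cloud(c); H,S,V=cv2.split(cv2.cvtColor(c["image"],cv2.COLOR_BGR2HSV))
yy,xx=np.mgrid[0:400,0:640]
def circ(X):
    B=np.c_[2*X[:,:2],np.ones(len(X))]; q=np.linalg.lstsq(B,(X[:,:2]**2).sum(1),rcond=None)[0]; return q[:2],np.sqrt(q[2]+q[0]**2+q[1]**2)
m=(P[...,2]>.072)&(P[...,2]<.077)&(P[...,0]>.5)&(P[...,0]<.72)&(P[...,1]>-.07)&(P[...,1]<.13)&~(S>150); print("pan",circ(P[m]),ears(c))
for u,v in[(138,93),(172,171)]:
    m=(abs(xx-u)<12)&(abs(yy-v)<12)&(abs(P[...,2]-.040)<.003)&(V>100); print("post",P[m].mean(0),m.sum(),cv2.minEnclosingCircle(P[m][:,:2].astype(np.float32)))
m=(H>=5)&(H<20)&(S>140)&(yy<140)&(xx>260)&(xx<400); 
n,l,st,ce=cv2.connectedComponentsWithStats(m.astype(np.uint8)); print(st); m=l==1+np.argmax(st[1:,4])
m=cv2.erode(m.astype(np.uint8),np.ones((3,3)))>0
X=P[m];X=X[~np.isnan(X).any(1)]; print(len(X),X.min(0),X.max(0))
# principal axis via SVD
mu=X.mean(0); U,s,Vt=np.linalg.svd(X-mu); print(mu,Vt,s)
mb=(H>100)&(H<125)&(S>120)&(V>50)&(yy<140)&(xx>250)&(xx<400); B=P[mb]; B=B[~np.isnan(B).any(1)]; print("blue",len(B),B.mean(0),B.min(0),B.max(0))
# dark base
md=(abs(P[...,2]-.01)<.015)&(V<120)&(S<60)&(yy<140)&(xx>240)&(xx<370)
print(np.unique(np.round(P[60:125,300:360,2],3))[:10])
mb=(P[...,2]>.004)&(P[...,2]<.03)&(yy<140)&(xx>240)&(xx<370)&(V<130)&(H<200); Q=P[mb]; print(len(Q),np.median(Q[:,2])); rc=cv2.minAreaRect(Q[:,:2].astype(np.float32)); print(rc,cv2.boxPoints(rc))
z=c["image"][0:180,230:390]; cv2.imwrite("pics/w5z.png",cv2.resize(z,None,fx=3.3,fy=3.3,interpolation=cv2.INTER_CUBIC))
```

```text
pan (array([0.63165006, 0.02714982]), np.float64(0.08204339946289768)) [(np.float64(128.5), np.float64(101.2), 108, np.float64(669.2), np.float64(-56.3), np.float64(72.3)), (np.float64(77.5), np.float64(201.0), 64, np.float64(593.8), np.float64(116.4), np.float64(68.1)), (np.float64(30.3), np.float64(226.2), 337, np.float64(599.8), np.float64(206.3), np.float64(83.0))]
post [ 0.67998268 -0.05930269  0.04067373] 141 ((0.6782572269439697, -0.057167500257492065), 0.013233763165771961)
post [ 0.55605862 -0.03510984  0.04061869] 100 ((0.5564985275268555, -0.03462100774049759), 0.009749285876750946)
[[     0      0    640    400 254993]
 [   300     45     49     56   1007]]
798 [ 0.53251038 -0.31945735  0.08553664] [ 0.60299683 -0.29792404  0.21731734]
[ 0.56200005 -0.30936514  0.17550678] [[-0.45257251 -0.05523016  0.89001559]
 [-0.14449148  0.98943237 -0.01207435]
 [-0.87994337 -0.13406419 -0.45577018]] [1.22181705 0.11163325 0.08749824]
blue 1045 [ 0.60178531 -0.30438114  0.0744512 ] [ 0.56364048 -0.33918115  0.01062416] [ 0.64181877 -0.27745599  0.12249964]
[-0.003 -0.002 -0.001 -0.     0.001  0.002  0.003  0.009  0.01   0.011]
3248 0.012163833048006834
((0.6019282341003418, -0.3051256537437439), (0.1500474065542221, 0.08109728991985321), 6.755483150482178) [[ 0.52265555 -0.27368376]
 [ 0.53219527 -0.35421798]
 [ 0.6812009  -0.33656755]
 [ 0.6716612  -0.25603333]]
```

View pics/w5z.png

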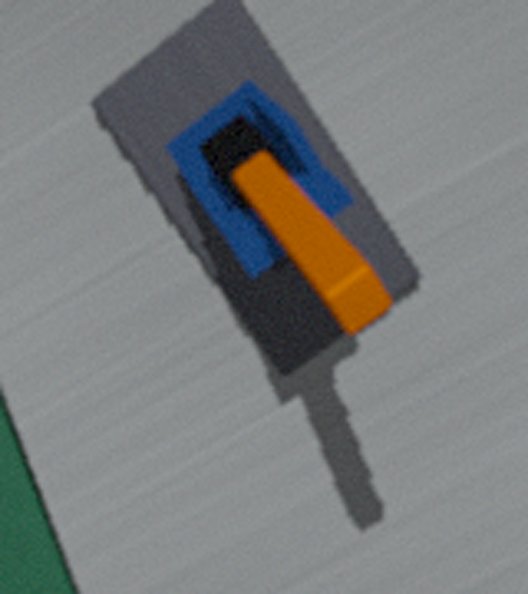

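Run:
```python
from h import *
import pickle
c=pickle.load(open("w5.pkl","rb")); P=cloud(c); H,S,V=cv2.split(cv2.cvtColor(c["image"],cv2.COLOR_BGR2HSV))
yy,xx=np.mgrid[0:400,0:640]
m=(H>=5)&(H<20)&(S>140)&(yy<140)&(xx>260)&(xx<400)
yaw=np.radians(6.8); th=np.radians(25)
Rc=R.from_euler("z",yaw)*R.from_euler("y",-th); M=Rc.as_matrix(); print(M)
X=P[m]; X=X[~np.isnan(X).any(1)]
o=np.array([.602,-.305,0]); L=(X-o)@M
for k,n in enumerate("xyz"): print(n,np.percentile(L[:,k],[0,2,10,25,50,75,90,98,100]).round(4))
# y by bands of z
for z0 in np.arange(.1,.24,.02):
    q=L[(L[:,2]>z0)&(L[:,2]<z0+.02)]
    if len(q): print(z0.round(2),len(q),np.percentile(q[:,0],[5,50,95]).round(4),np.percentile(q[:,1],[3,50,97]).round(4))
print("cam",c["p"],(c["p"]-o)@M)
```

```text
[[ 8.99932372e-01 -1.18403968e-01 -4.19645357e-01]
 [ 1.07310438e-01  9.92965508e-01 -5.00396793e-02]
 [ 4.22618262e-01  3.46944695e-18  9.06307787e-01]]
x [-0.0714  0.0243  0.0289  0.0362  0.0391  0.0395  0.0398  0.0401  0.0403]
y [-0.0231 -0.008  -0.0062 -0.0038  0.0004  0.0045  0.0068  0.008   0.0094]
z [0.0263 0.0777 0.0952 0.1341 0.1843 0.2188 0.2205 0.2213 0.2227]
0.1 76 [0.0369 0.0392 0.0398] [-0.0077 -0.0002  0.0075]
0.12 81 [0.038  0.0394 0.04  ] [-0.0072  0.0006  0.0075]
0.14 95 [0.0379 0.0394 0.0399] [-0.0066  0.0008  0.0076]
0.16 108 [0.0374 0.0393 0.04  ] [-0.0071  0.0006  0.0076]
0.18 126 [0.0376 0.0394 0.0401] [-0.007   0.0002  0.0076]
0.2 235 [0.0256 0.039  0.0399] [-0.0073  0.0009  0.0079]
0.22 163 [0.0261 0.0331 0.0389] [-0.0067 -0.0004  0.0067]
cam [ 0.53977124 -0.29797946  0.52574483] [0.16694106 0.01433929 0.50224934]
```

```bash
cat >> h.py <<'E'
G=.153
YAW=np.radians(6.8); TIP0=np.array([.6217,-.3023,.032]); PC=np.array([.632,.0275])
def pad(tip,psi,th=np.radians(25),g=G):
    M=(R.from_euler("z",psi)*R.from_euler("y",-th)).as_matrix()
    T=np.c_[-M[:,2],M[:,1],M[:,0]]
    return np.array(tip)+g*M[:,2], R.from_matrix(T).as_rotvec(), M
E
python3 - <<'E'
from h import *
T30=np.radians(30)
for tip in [TIP0,TIP0+[0,0,.1]]:
    print(inverse_kinematics(*pad(tip,YAW)[:2]))
for d in [(0,0),(.05,0),(-.042,0),(0,.05),(0,-.05)]:
    print(d,inverse_kinematics(*pad(np.r_[PC+d,.043],-.1,T30)[:2]), inverse_kinematics(*pad(np.r_[PC+d,.12],-.1,T30)[:2]) is not None)
E
```

```text
None
None
(0, 0) [ 0.07014231 -0.19808809  2.29102846 -0.16614673  0.53740599 -1.28002349] True
(0.05, 0) [ 0.06216152 -0.09076174  2.19990951 -0.16310566  0.52028936 -1.2882205 ] True
(-0.042, 0) [ 0.07861263 -0.29593567  2.36406581 -0.16718973  0.56309896 -1.27395118] True
(0, 0.05) [ 0.19594708 -0.17623502  2.27342884 -0.27927858  0.55741155 -1.07391348] True
(0, -0.05) [-0.05896163 -0.2060007   2.29728292 -0.04076745  0.52743775 -1.50001899] True
```

```bash
sed -i 's/T=np.c_\[-M\[:,2\],M\[:,1\],M\[:,0\]\]/T=np.c_[-M[:,2],-M[:,1],-M[:,0]]/' h.py
python3 - <<'E'
from h import *
T30=np.radians(30)
for tip in [TIP0,TIP0+[0,0,.1],TIP0+[0.04,0,.1]]:
    print(inverse_kinematics(*pad(tip,YAW)[:2]))
for d in [(0,0),(.05,0),(-.042,0),(0,.05),(0,-.05)]:
    print(d,inverse_kinematics(*pad(np.r_[PC+d,.043],-.1,T30)[:2]), inverse_kinematics(*pad(np.r_[PC+d,.12],-.1,T30)[:2]) is not None)
E
```

```text
[-0.71484533  0.07297978  2.01951016  0.45214099  0.79822781  0.4595348 ]
[-0.71484533 -0.01507474  1.91565832  0.38801048  0.97362852  0.56047475]
[-0.66791653  0.04708469  1.85254757  0.37443676  0.95798572  0.61101966]
(0, 0) [ 0.07014231 -0.19808809  2.29102846 -0.16614673  0.53740599  1.86156917] True
(0.05, 0) [ 0.06216152 -0.09076174  2.19990951 -0.16310566  0.52028936  1.85337215] True
(-0.042, 0) [ 0.07861263 -0.29593567  2.36406581 -0.16718973  0.56309896  1.86764147] True
(0, 0.05) [ 0.19594708 -0.17623502  2.27342884 -0.27927858  0.55741155  2.06767917] True
(0, -0.05) [-0.05896163 -0.2060007   2.29728292 -0.04076745  0.52743775  1.64157367] True
```

Run:
```python
from h import *
p,o,M=pad(TIP0,YAW)
manip.move_pose(p+.10*M[:,2],o)
manip.move_linear(p+.05*M[:,2],rate=.2)
print(manip.state()["clock"])
c=cap("wrist"); cv2.imwrite("pics/w6.png",c["image"])
```

```text
24.4583
```

View pics/w6.png

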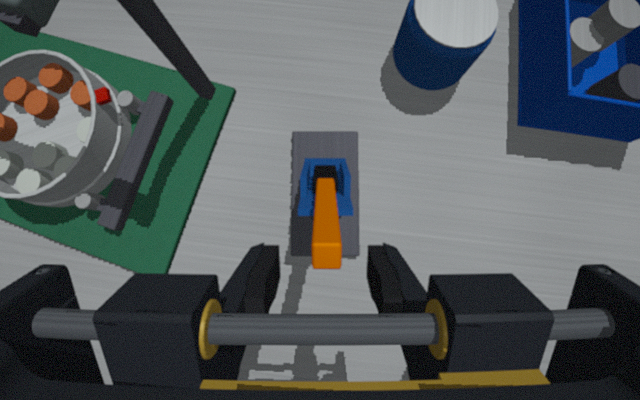

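Run:
```python
from h import *
p,o,M=pad(TIP0,YAW)
manip.move_linear(p,rate=.12)
f0=manip.state()["contact_force"]
manip.set_gripper(0.0,40)
s=manip.state(); print(s["clock"],s["gripper_width"],(s["contact_force"]-f0).round(2),(s["tool_pos"]-p).round(4))
q=p+.02*M[:,2]; manip.move_linear(q,rate=.12); print((manip.state()["contact_force"]-f0).round(2))
q=q+.03*M[:,0]+[0,0,.03]; manip.move_linear(q,rate=.2)
q=q+[0,0,.05]; manip.move_linear(q,rate=.25)
s=manip.state(); print(s["clock"],s["gripper_width"],(s["contact_force"]-f0).round(2))
c=cap("side"); cv2.imwrite("pics/s7.png",c["image"][80:260,200:440].repeat(3,0).repeat(3,1))
c=cap("wrist"); cv2.imwrite("pics/w7.png",c["image"])
```

```text
25.625 0.016117274641557634 [-2.7  -0.4   2.94] [ 0.0002 -0.0004  0.0006]
[0.31 0.27 0.61]
26.6917 0.015588309422225657 [-1.59  0.57 -1.09]
```

View pics/s7.png

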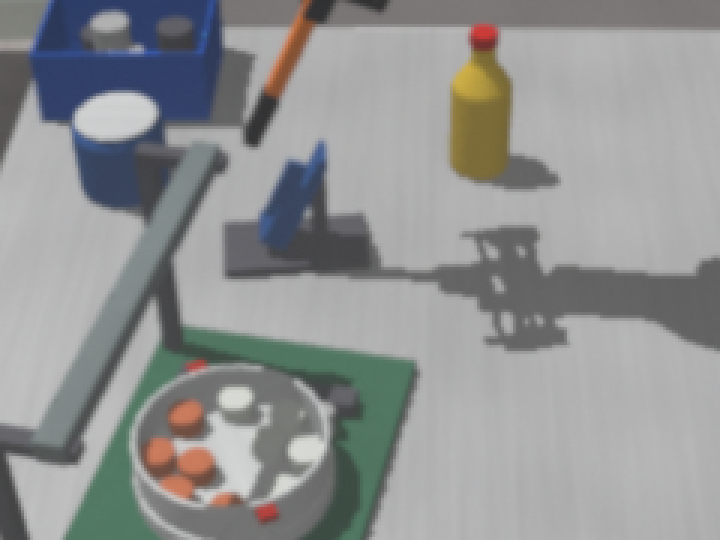

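```bash
cat >> h.py <<'E'
T30=np.radians(30); PSI=-.1; ZT=.043
def wallr(xy,psi=PSI,th=T30):
    _,_,M=pad([0,0,0],psi,th); m=0
    for s in np.arange(0,.052,.004):
        for x in(-.008,.008):
            for y in(-.012,.012):
                q=np.r_[xy,ZT]+M@[x,y,s]
                if q[2]<.080: m=max(m,np.hypot(*(q[:2]-PC)))
    return m
def rmax(b,lim=.0765):
    for rr in np.arange(.052,.02,-.001):
        if wallr(PC+rr*np.array([np.cos(b),np.sin(b)]))<lim: return rr
    return .02
def go(xy,z=ZT,rate=.1):
    p,o,_=pad(np.r_[xy,z],PSI,T30); manip.move_linear(p,rate=rate,rot=o)
E
python3 - <<'E'
from h import *
print([(d,round(rmax(np.radians(d)),3)) for d in range(-180,180,30)])
p,o,_=pad([.57,-.15,.15],PSI,T30); manip.move_linear(p,rate=.3,rot=o)
e=PC+[.012,-.018]
go(e,.13,.3); 
s=manip.state(); f0=s["contact_force"]; print(s["clock"],f0)
go(e,.06,.15); print((manip.state()["contact_force"]-f0).round(2)); go(e,ZT,.1)
s=manip.state(); print(s["clock"],(s["contact_force"]-f0).round(2),s["gripper_width"])
c=cap("side"); cv2.imwrite("pics/s8.png",c["image"][120:330,190:400].repeat(3,0)[:600].repeat(3,1))
c=cap("top"); cv2.imwrite("pics/t8.png",cv2.resize(c["image"][80:250,210:450],None,fx=3.3,fy=3.3,interpolation=cv2.INTER_CUBIC))
E
```

```text
[(-180, np.float64(0.045)), (-150, np.float64(0.045)), (-120, np.float64(0.05)), (-90, np.float64(0.052)), (-60, np.float64(0.052)), (-30, np.float64(0.052)), (0, np.float64(0.052)), (30, np.float64(0.052)), (60, np.float64(0.052)), (90, np.float64(0.052)), (120, np.float64(0.048)), (150, np.float64(0.045))]
28.3 [ 0.68331456  1.36416358 -2.1491296 ]
[-0.17 -0.99  1.24]
29.2333 [-0.73 -1.84  1.21] 0.01586200279812903
```

View pics/s8.png

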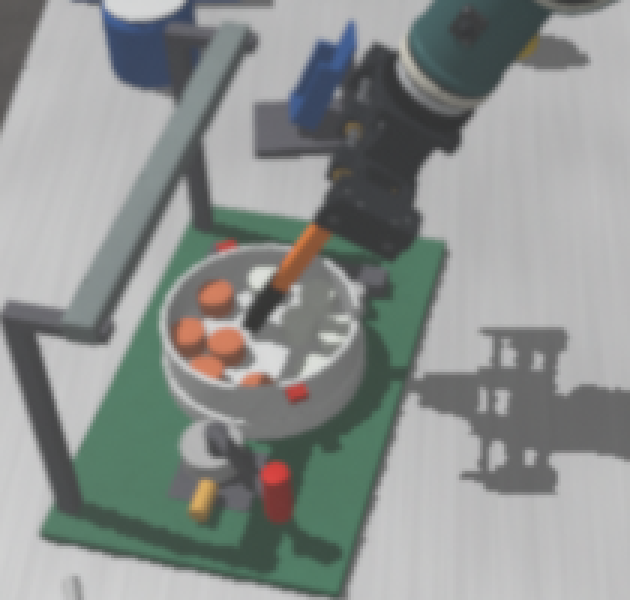

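View pics/t8.png

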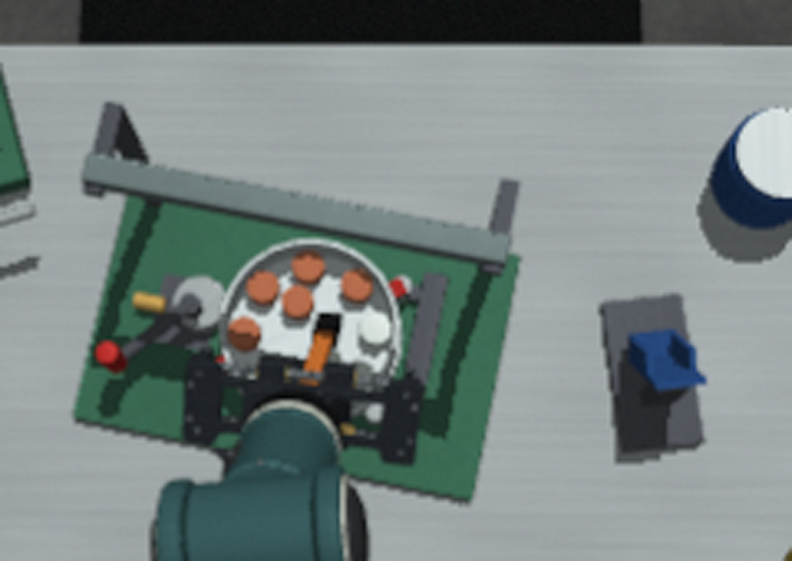

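```bash
cat >> h.py <<'E'
F0=np.array([.7,.5,-1.])
def sweep(b0,b1,rr,step=12,rate=.1,lim=25):
    n=max(1,int(round(abs(b1-b0)/step)))
    for b in np.linspace(b0,b1,n+1)[1:] if b0!=b1 else [b0]:
        bb=np.radians(b); q=PC+min(rr,rmax(bb))*np.array([np.cos(bb),np.sin(bb)])
        go(q,ZT,rate); s=manip.state(); f=s["contact_force"]-F0
        print(round(b),round(s["clock"],2),f.round(1),round(s["gripper_width"],4),flush=True)
        if np.linalg.norm(f)>lim: print("STOP");return False
    return True
def shots(k):
    c=cap("side"); a=cv2.resize(c["image"][170:290,220:340],(480,480),interpolation=cv2.INTER_CUBIC)
    c=cap("top"); b=cv2.resize(c["image"][140:230,265:355],(320,320),interpolation=cv2.INTER_CUBIC)
    o=np.zeros((480,800,3),np.uint8); o[:,:480]=a; o[:320,480:]=b; cv2.imwrite(f"pics/c{k}.png",o)
E
python3 - <<'E'
from h import *
if sweep(-60,-60,.046): sweep(-60,0,.05)
shots(1)
E
```

```text
-60 29.73 [-0.5  0.8 -0.4] 0.0156
-48 29.98 [-2.7  0.9 -1.8] 0.0159
-36 30.24 [-0.9  0.3 -0. ] 0.0157
-24 30.5 [-0.1 -0.3 -0.6] 0.0156
-12 30.76 [-1.7  0.3 -0.6] 0.016
0 31.02 [-0.5  0.3 -0. ] 0.0156
```

View pics/c1.png

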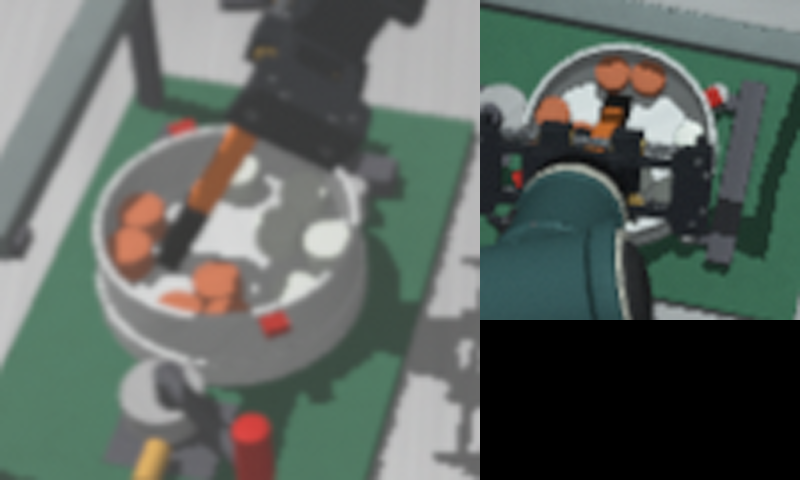

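Run:
```python
from h import *
import pickle
s=manip.state(); c=cap("wrist"); pickle.dump(c,open("w9.pkl","wb")); im=c["image"].copy()
_,_,M=pad([0,0,0],PSI,T30); tip=s["tool_pos"]-G*M[:,2]; print(tip,tip[:2]-PC)
for q,col in((tip,(255,0,255)),(np.r_[PC,.034],(0,255,0))):
    u=proj(c,q)[0].astype(int); cv2.circle(im,tuple(int(v) for v in u),3,col,-1); print(u)
cv2.imwrite("pics/w9.png",im)
```

```text
[0.68206628 0.02740102 0.04308015] [ 5.00662780e-02 -9.89799161e-05]
[323 182]
[328 234]
```

View pics/w9.png

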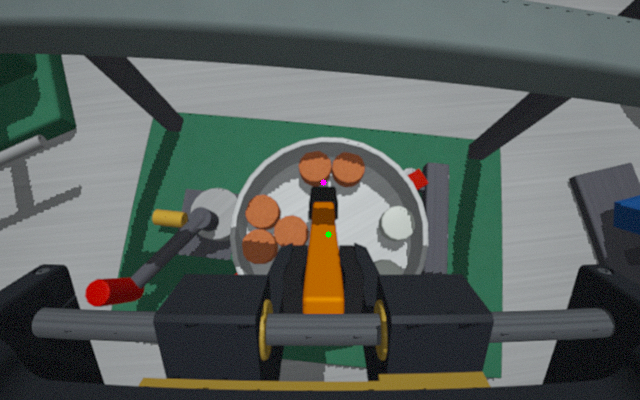

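```bash
sed -i 's/np.arange(.052,.02/np.arange(.060,.02/' h.py
cat >> h.py <<'E'
def pth(pts,rate=.12,lim=25):
    for q in pts:
        go(PC+np.array(q),ZT,rate); s=manip.state(); f=s["contact_force"]-F0
        print(q,round(wallr(PC+np.array(q)),4),round(s["clock"],2),f.round(1),round(s["gripper_width"],4),flush=True)
        if np.linalg.norm(f)>lim: print("STOP");return False
    return True
def wshot(k):
    s=manip.state(); c=cap("wrist"); im=c["image"].copy()
    _,_,M=pad([0,0,0],PSI,T30); tip=s["tool_pos"]-G*M[:,2]
    for q,col in((tip,(255,0,255)),(np.r_[PC,.054],(0,255,0)),(np.r_[.6698,-.0563,.054],(0,255,255)),(np.r_[.594,.112,.054],(0,255,255))):
        u=proj(c,q)[0]; cv2.circle(im,tuple(int(v) for v in u),2,col,-1)
    cv2.imwrite(f"pics/v{k}.png",im)
    cv2.imwrite(f"pics/z{k}.png",cv2.resize(cap("side")["image"][170:290,220:340],(480,480),interpolation=cv2.INTER_CUBIC))
E
python3 - <<'E'
from h import *
ok=pth([(.030,.010),(.042,.035)]) and sweep(40,100,.056,15)
wshot(2)
E
```

```text
(0.03, 0.01) 0.0436 31.5 [-0.7 -0.7 -0.3] 0.0156
(0.042, 0.035) 0.0682 31.88 [ -3.7 -10.5   5. ] 0.0157
55 32.18 [ -1.7 -13.5   3.2] 0.0169
70 32.48 [ -3.  -14.2   3.5] 0.0179
85 32.78 [  1.2 -11.8   1.8] 0.0189
100 33.08 [ 1.6 -9.3  2.4] 0.0181
```

View pics/v2.png

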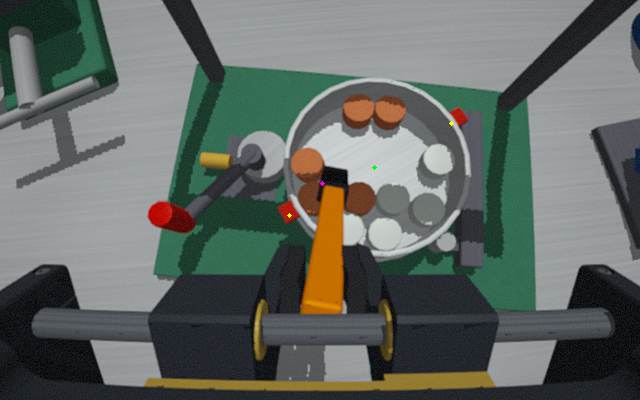

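View pics/z2.png

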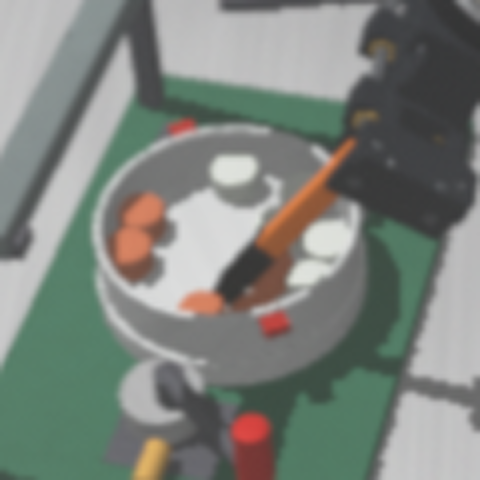

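Run:
```python
from h import *
ok=pth([(.0,.025),(.034,.03),(.034,.050),(.016,.057),(.0,.058),(-.010,.052),(-.02,.044)])
wshot(3)
```

```text
(0.0, 0.025) 0.0484 33.57 [ 0.3 -1.2  0.5] 0.0158
(0.034, 0.03) 0.0589 34.0 [-1.1 -0.4 -0.5] 0.0158
(0.034, 0.05) 0.0743 34.32 [-0.3 -0.9 -0. ] 0.0157
(0.016, 0.057) 0.0728 34.62 [-0.5 -0.6 -0.8] 0.0158
(0.0, 0.058) 0.0779 34.91 [ 1.6 -0.6  2.5] 0.016
(-0.01, 0.052) 0.0767 35.16 [ 3.4 -2.6  2.7] 0.0156
(-0.02, 0.044) 0.0757 35.42 [ 3.6 -5.4  3.2] 0.0157
```

View pics/v3.png

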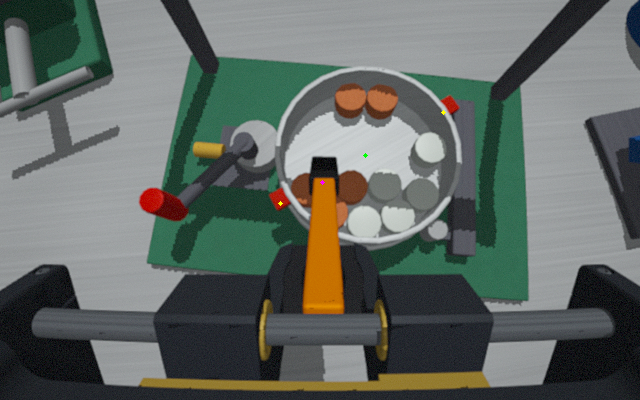

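Run:
```python
from h import *
ok=pth([(.006,.018),(.004,-.001),(-.018,-.001),(-.032,-.008),(-.040,-.016)],lim=22) and sweep(205,265,.05,12,lim=22)
wshot(4)
```

```text
(0.006, 0.018) 0.0393 35.98 [-1.4 -0.1 -1. ] 0.0159
(0.004, -0.001) 0.0279 36.28 [-0.8 -0.3 -0.4] 0.0161
(-0.018, -0.001) 0.049 36.62 [ 0.2 -0.5 -0.3] 0.0155
(-0.032, -0.008) 0.0643 36.9 [-0.3 -0.9  5.7] 0.0156
(-0.04, -0.016) 0.0743 37.15 [-5.5 -0.5  8.5] 0.0157
217 37.42 [-2.7 -1.   8.2] 0.0153
229 37.67 [ 0.9 -0.6  5.4] 0.0153
241 37.93 [-3.   0.1  4.4] 0.0154
253 38.19 [-10.2   7.1  13.4] 0.0159
265 38.45 [-18.9   8.4  28.3] 0.0157
STOP
```

View pics/v4.png

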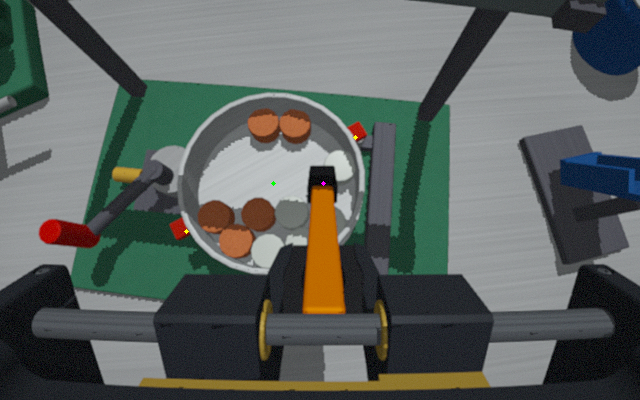

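Run:
```python
from h import *
q=PC+[-.004,-.048]
go(q,.052,.1); print((manip.state()["contact_force"]-F0).round(1),manip.state()["gripper_width"])
go(PC+[.0,-.035],.11,.25); print((manip.state()["contact_force"]-F0).round(1),manip.state()["clock"])
wshot(5)
```

```text
[-0.6 -0.5 -0.6] 0.01573847701694402
[-0.7 -1.3 -1.3] 39.1917
```

View pics/v5.png

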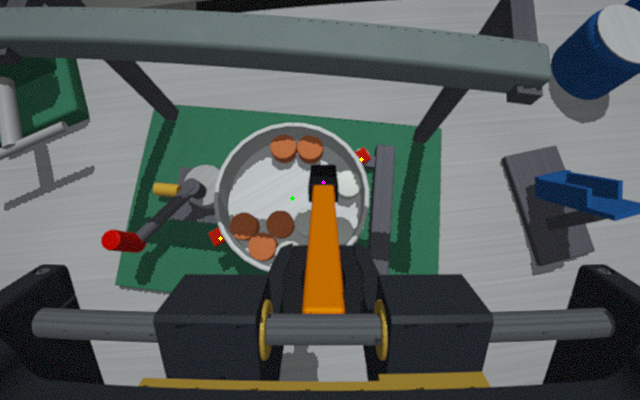

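View pics/z5.png

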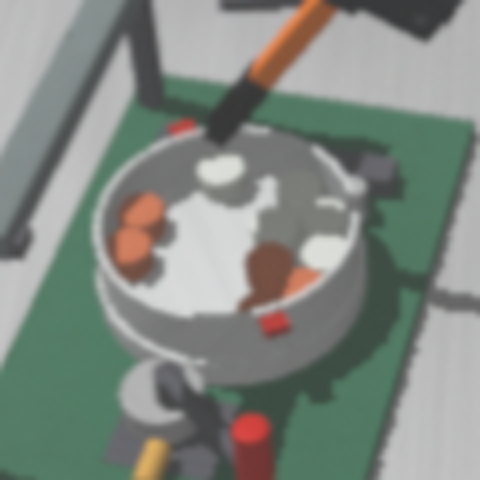

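Run:
```python
from h import *
go(PC+[.02,.09],.12,.3); print(manip.state()["clock"])
wshot(6)
```

```text
39.8667
```

View pics/v6.png

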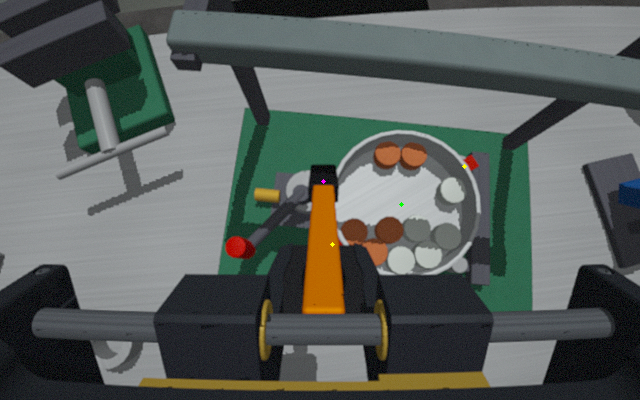

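```bash
cat >> h.py <<'E'
def padfit():
    c=cap("wrist"); H,S,V=cv2.split(cv2.cvtColor(c["image"],cv2.COLOR_BGR2HSV))
    v,u=np.mgrid[0:400,0:640]; uv=np.c_[u.ravel(),v.ravel()]
    X=rays(c,uv)*c["z_map"].ravel()[:,None]; T=c["T_tool_cam"]; X=(X@T[:3,:3].T+T[:3,3]).reshape(400,640,3)
    m=(H>=5)&(H<22)&(S>140)&(abs(u-323)<45)&(v>150)&(v<310)&(c["z_map"]>0)&(abs(X[...,1])<.015)
    n,l,st,ce=cv2.connectedComponentsWithStats(m.astype(np.uint8)); m=l==1+np.argmax(st[1:,4])
    m=cv2.erode(m.astype(np.uint8),np.ones((3,3)))>0
    Q=X[m]
    # face towards -z tool: fit z = a + b*x  (robust)
    k=np.ones(len(Q),bool)
    for _ in range(6):
        b=np.polyfit(Q[k,0],Q[k,2],1); k=abs(Q[:,2]-np.polyval(b,Q[:,0]))<.0015
    by=np.polyfit(Q[k,0],Q[k,1],1)
    mb=(V<70)&(abs(u-323)<25)&(v>140)&(v<215)&(c["z_map"]>0)&(abs(X[...,1])<.02)&(X[...,0]>.04)&(X[...,0]<.18)
    B=X[mb]
    return b,by,k.sum(),Q[k,0].min(),Q[k,0].max(),(np.percentile(B[:,0],[5,50,95,99]),np.percentile(B[:,2],[5,50,95]),np.percentile(B[:,1],[5,50,95])) if len(B) else None
E
python3 - <<'E'
from h import *
manip.set_gripper(0.0,60)
b,by,n,x0,x1,B=padfit(); print("pitch deg",np.degrees(np.arctan(b[0])),"z at tcp",b[1],"yaw",np.degrees(np.arctan(by[0])),by[1],n,x0,x1); print(B, manip.state()["clock"],manip.state()["gripper_width"])
E
```

```text
pitch deg -3.711270047669415 z at tcp -0.00938888248920946 yaw -0.1402695123349857 -1.1466900747697121e-05 3568 -0.05003076358430815 0.09094966453312484
(array([0.09013803, 0.11061279, 0.14200498, 0.14567199]), array([-0.01886248, -0.01670695, -0.00795293]), array([-0.01080248, -0.00012973,  0.01009255])) 40.2333 0.015509885151499267
```

```bash
cat >> h.py <<'E'
DEL=np.radians(3.7); GT=.169
def pad2(tip,psi,th):
    M=(R.from_euler("z",psi)*R.from_euler("y",-th)).as_matrix(); N=(R.from_euler("z",psi)*R.from_euler("y",-(th-DEL))).as_matrix()
    return np.array(tip)+GT*M[:,2]-.019*N[:,2], R.from_matrix(np.c_[-N[:,2],-N[:,1],-N[:,0]]).as_rotvec(), M
def tipnow():
    s=manip.state(); N=R.from_rotvec(s["tcp_rot"]).as_matrix(); z=-N[:,0]; 
    zM=R.from_rotvec(-DEL*(-N[:,1])).apply(z)
    return s["tool_pos"]+.019*z-GT*zM
TH=np.radians(20); ZT=.042
def wallr(xy,psi=PSI,th=None):
    _,_,M=pad2([0,0,0],psi,TH if th is None else th); m=0
    for s in np.arange(0,.052,.004):
        for x in(-.008,.008):
            for y in(-.012,.012):
                q=np.r_[xy,ZT]+M@[x,y,s]
                if q[2]<.080: m=max(m,np.hypot(*(q[:2]-PC)))
    return m
def go(xy,z=None,rate=.1):
    p,o,_=pad2(np.r_[xy,ZT if z is None else z],PSI,TH); manip.move_linear(p,rate=rate,rot=o)
def wshot(k,side=False):
    t=tipnow(); c=cap("wrist"); im=c["image"].copy()
    for q,col in((t,(255,0,255)),(np.r_[PC,.054],(0,255,0)),(np.r_[.6698,-.0563,.054],(0,255,255)),(np.r_[.594,.112,.054],(0,255,255))):
        u=proj(c,q)[0]; cv2.circle(im,tuple(int(v) for v in u),2,col,-1)
    cv2.imwrite(f"pics/v{k}.png",im)
    if side: cv2.imwrite(f"pics/z{k}.png",cv2.resize(cap("side")["image"][170:290,220:340],(480,480),interpolation=cv2.INTER_CUBIC))
E
sed -i 's/go(PC+np.array(q),ZT,rate)/go(PC+np.array(q),None,rate)/; s/go(q,ZT,rate)/go(q,None,rate)/' h.py
python3 - <<'E'
from h import *
print("tip",tipnow())
print([(d,round(rmax(np.radians(d)),3)) for d in range(180,310,20)])
go(PC+[.012,.0],.11,.3); print("tip",tipnow()-np.r_[PC,0])
go(PC+[.008,.0],.06,.2); go(PC+[.006,0.],None,.1); print("f",(manip.state()["contact_force"]-F0).round(1))
ok=pth([(-.010,-.001),(-.022,-.002),(-.030,-.006)],lim=18)
wshot(7)
E
```

```text
tip [0.65962707 0.11548952 0.12826778]
[(180, np.float64(0.053)), (200, np.float64(0.052)), (220, np.float64(0.052)), (240, np.float64(0.055)), (260, np.float64(0.06)), (280, np.float64(0.06)), (300, np.float64(0.06))]
tip [ 0.01227163 -0.00095218  0.10989181]
f [ 0.2 -1.  -1.1]
(-0.01, -0.001) 0.0341 41.81 [ 4.2  1.6 -1. ] 0.0158
(-0.022, -0.002) 0.0458 42.06 [5.7 1.  0.3] 0.0152
(-0.03, -0.006) 0.0546 42.31 [6.4 0.9 1.8] 0.0156
```

View pics/v7.png

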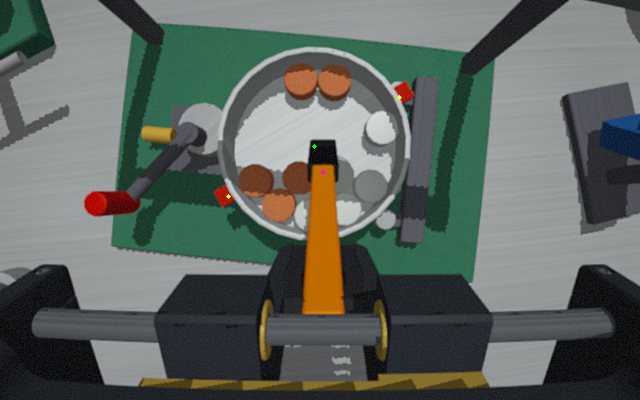

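Run:
```python
from h import *
b,by,n,x0,x1,B=padfit(); print("pitch deg",np.degrees(np.arctan(b[0])),"z0",b[1],"yaw",np.degrees(np.arctan(by[0])),by[1],n,x0,x1); print(B)
```

```text
pitch deg -11.167727857060509 z0 -0.014318554181557449 yaw -0.1990874129262222 -0.00023717796552938082 4103 -0.04824682169028749 0.08838033561672193
(array([0.08773494, 0.10613236, 0.13622613, 0.13932283]), array([-0.04153631, -0.03525758, -0.02165033]), array([-0.0109019 , -0.00090837,  0.00980365]))
```

```bash
cat >> h.py <<'E'
DEL=np.radians(11.2); GT=.167; TH=np.radians(25); ZT=.0425
def pchk():
    b,by,n,x0,x1,B=padfit(); d=-np.degrees(np.arctan(b[0])); print("pitch",d.round(1),"x1",x1.round(4),"yaw",np.degrees(np.arctan(by[0])).round(1),flush=True); return np.radians(d)
E
python3 - <<'E'
from h import *
print(tipnow()-np.r_[PC,0])
ok=pth([(-.010,-.003),(-.010,.012),(-.024,.010)],lim=15)
print(pchk()); wshot(8)
E
```

```text
[-0.00529314 -0.00792741  0.05712923]
(-0.01, -0.003) 0.0389 42.66 [ 5.1 -0.1  2.1] 0.0157
(-0.01, 0.012) 0.0435 42.93 [ 4.7 -1.8  3.8] 0.0153
(-0.024, 0.01) 0.0544 43.2 [ 4.4 -1.1  5.7] 0.0154
pitch 14.9 x1 0.0867 yaw -0.1
0.25980235146250574
```

View pics/v8.png

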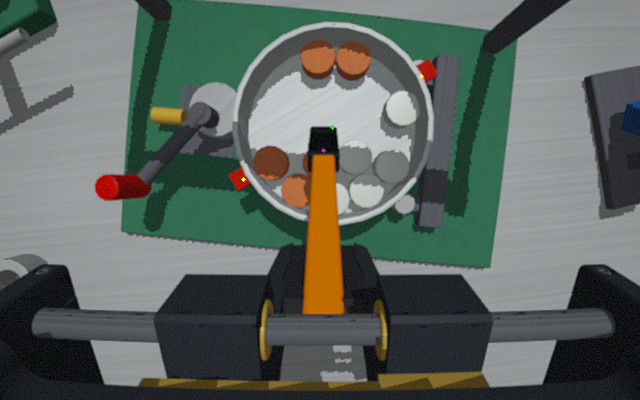

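```bash
cat >> h.py <<'E'
DEL=np.radians(14.9); GT=.168; TH=np.radians(28); ZT=.0435; ROLL=0.
def pad2(tip,psi,th,roll=0.):
    M=(R.from_euler("z",psi)*R.from_euler("y",-th)*R.from_euler("z",roll)); N=(M*R.from_euler("y",DEL)).as_matrix(); M=M.as_matrix()
    return np.array(tip)+GT*M[:,2]-.019*N[:,2], R.from_matrix(np.c_[-N[:,2],-N[:,1],-N[:,0]]).as_rotvec(), M
def go(xy,z=None,rate=.1,roll=None):
    p,o,_=pad2(np.r_[xy,ZT if z is None else z],PSI,TH,ROLL if roll is None else roll); manip.move_linear(p,rate=rate,rot=o)
def wallr(*a,**k): return 0.
E
python3 - <<'E'
import h
from h import *
for rl in (-np.pi/2,np.pi/2):
  for t in ([.012,-.001,.10],[-.026,-.001,.0435]):
    print(rl,inverse_kinematics(*pad2(np.r_[PC,0]+t,PSI,TH,rl)[:2]))
go(PC+[.0,.0],.075,.2); go(PC+[.012,-.001],.10,.2)
s=manip.state();print(s["clock"],s["joint_pos"].round(2),s["contact_force"]-F0); print(pchk())
E
```

```text
-1.5707963267948966 None
-1.5707963267948966 None
1.5707963267948966 [ 0.24123269 -0.13038292  2.13056496 -0.55644894  0.84236188  0.71989677]
1.5707963267948966 [ 0.26331573 -0.14378441  2.25508961 -0.62174795  0.76073444  0.82844888]
43.9167 [ 0.03 -0.07  2.   -0.04  0.98  1.72] [-1.65034978 -0.56924871 -0.65729348]
pitch 14.2 x1 0.0843 yaw -0.0
0.2474339458832556
```

```bash
cat >> h.py <<'E'
DEL=np.radians(14.2); GT=.167; ROLL=np.pi/2
E
python3 - <<'E'
from h import *
p,o,_=pad2(np.r_[PC+[.012,-.001],.10],PSI,TH,ROLL); manip.move_pose(p,o)
s=manip.state(); f0=s["contact_force"]; print(s["clock"],f0)
go(PC+[.012,-.001],.06,.15); go(PC+[.012,-.001],None,.1); print((manip.state()["contact_force"]-f0).round(1))
for q in [(-.004,-.001),(-.014,-.001),(-.024,-.002)]:
    go(PC+q); s=manip.state(); f=s["contact_force"]-f0; print(q,round(s["clock"],2),f.round(1),round(s["gripper_width"],4))
    if np.linalg.norm(f)>18: break
c=cap("wrist"); cv2.imwrite("pics/v9.png",c["image"]); cv2.imwrite("pics/z9.png",cv2.resize(cap("side")["image"][170:290,220:340],(480,480),interpolation=cv2.INTER_CUBIC))
cv2.imwrite("pics/x9.png",cv2.resize(cap("top")["image"][130:240,255:365],(480,480),interpolation=cv2.INTER_CUBIC))
E
```

```text
44.925 [-0.01979759 -0.91692376 -1.33012051]
[ 0.7  0.8 -0.2]
(-0.004, -0.001) 45.97 [3.9 1.3 3.9] 0.0154
(-0.014, -0.001) 46.22 [7.8 1.  9.3] 0.0155
(-0.024, -0.002) 46.47 [12.1 -1.2 10.4] 0.0159
```

View pics/v9.png

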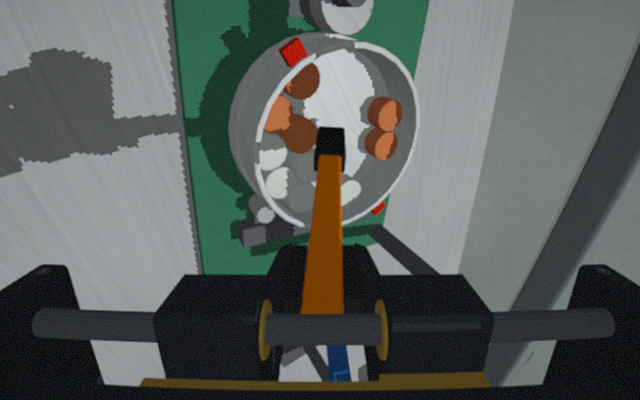

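View pics/x9.png

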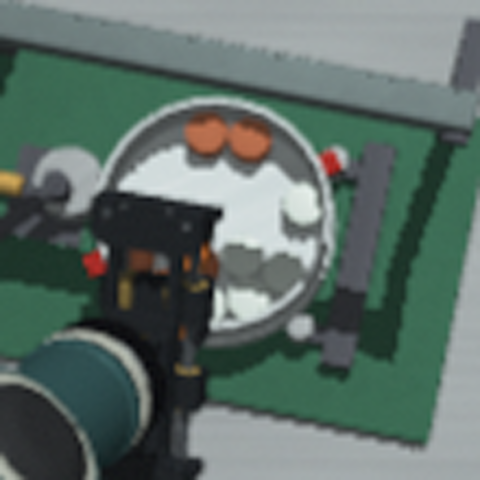

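```bash
cat >> h.py <<'E'
ROLL=np.radians(130)
def wallr(xy,roll=None,th=None):
    _,_,M=pad2([0,0,0],PSI,TH,ROLL if roll is None else roll); m=0
    for s in np.arange(0,.052,.004):
        for x in(-.008,.008):
            for y in(-.012,.012):
                q=np.r_[xy,ZT]+M@[x,y,s]
                if q[2]<.078: m=max(m,np.hypot(*(q[:2]-PC)))
    return m
def rmax(b,lim=.0775):
    for rr in np.arange(.058,.02,-.001):
        if wallr(PC+rr*np.array([np.cos(b),np.sin(b)]))<lim: return rr
    return .02
def ring(b,rr):
    bb=np.radians(b); return min(rr,rmax(bb))*np.array([np.cos(bb),np.sin(bb)])
E
python3 - <<'E'
from h import *
print([(d,round(rmax(np.radians(d)),3)) for d in range(50,175,15)])
def g(xy,z=None,rate=.1): go(PC+np.array(xy),z,rate)
for b in(60,110,155): print(inverse_kinematics(*pad2(np.r_[PC+ring(b,.054),.0435],PSI,TH,ROLL)[:2]))
go(PC+[0,0],.06,.15,roll=np.pi/2); go(PC+[.01,.02],.10,.2,roll=np.pi/2)
p,o,_=pad2(np.r_[PC+ring(58,.050),.10],PSI,TH,ROLL); manip.move_pose(p,o)
s=manip.state(); f0=s["contact_force"]; print(s["clock"])
b,by,n,x0,x1,B=padfit(); print(-np.degrees(np.arctan(b[0])),x1)
E
```

```text
[(50, np.float64(0.058)), (65, np.float64(0.058)), (80, np.float64(0.058)), (95, np.float64(0.058)), (110, np.float64(0.058)), (125, np.float64(0.052)), (140, np.float64(0.048)), (155, np.float64(0.045)), (170, np.float64(0.044))]
[ 0.32760441 -0.07669921  2.24592845 -0.82547882  0.60417562  0.3866097 ]
[ 0.3751552  -0.1627116   2.32072624 -0.82471932  0.64075727  0.41837348]
[ 0.31502298 -0.23923586  2.38072445 -0.79332436  0.61572205  0.33891413]
47.9
14.26330016025313 0.0857571812945605
```

Run:
```python
from h import *
f0=manip.state()["contact_force"]
go(PC+ring(58,.050),.055,.2); go(PC+ring(58,.054),None,.1)
for b in [75,92,108,120,132,144,156]:
    go(PC+ring(b,.055),None,.12); s=manip.state(); f=s["contact_force"]-f0; print(b,round(s["clock"],2),f.round(1),round(s["gripper_width"],4),flush=True)
    if np.linalg.norm(f)>16: break
b,by,n,x0,x1,B=padfit(); print(-np.degrees(np.arctan(b[0])),x1)
c=cap("wrist"); cv2.imwrite("pics/v10.png",c["image"])
cv2.imwrite("pics/x10.png",cv2.resize(cap("top")["image"][130:240,255:365],(480,480),interpolation=cv2.INTER_CUBIC))
```

```text
75 48.88 [-2.2  0.5  4. ] 0.0154
92 49.17 [-1.8  1.2  5.3] 0.0154
108 49.44 [2.2 3.5 3.6] 0.0151
120 49.69 [3.2 3.2 4.1] 0.0152
132 49.94 [-0.9  2.6  8.2] 0.0155
144 50.19 [8.9 3.9 2.1] 0.0155
156 50.44 [10.7  8.7  1.8] 0.0155
14.642899841467097 0.08588919088372346
```

View pics/v10.png

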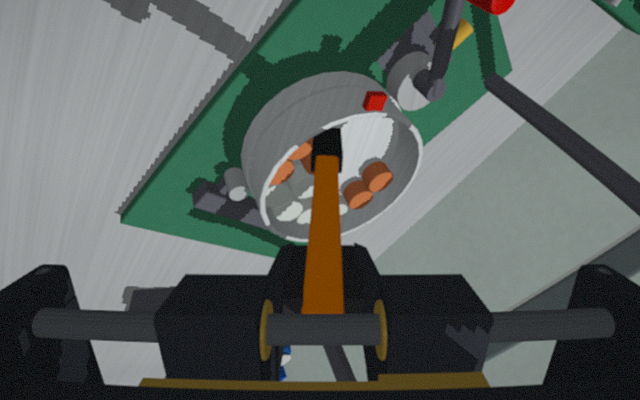

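View pics/x10.png

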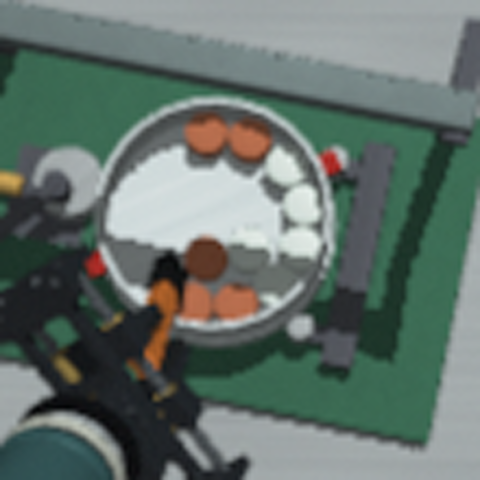

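Run:
```python
from h import *
f0=np.array([-.7,-.5,-1.])
for b in [166,176,186]:
    go(PC+ring(b,.055),None,.12); s=manip.state(); f=s["contact_force"]-f0; print(b,round(s["clock"],2),f.round(1),round(s["gripper_width"],4),flush=True)
    if np.linalg.norm(f)>22: break
b,by,n,x0,x1,B=padfit(); print(-np.degrees(np.arctan(b[0])),x1)
cv2.imwrite("pics/x11.png",cv2.resize(cap("top")["image"][130:240,255:365],(480,480),interpolation=cv2.INTER_CUBIC))
```

```text
166 50.84 [13.5 10.1  1.1] 0.0159
176 51.09 [13.9 11.1  2.9] 0.0163
186 51.34 [13.  11.4  4.2] 0.0174
18.305464196355107 0.07388561105685673
```

View pics/x11.png

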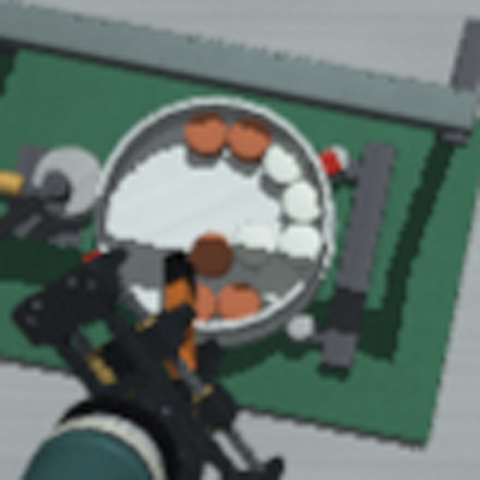

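Run:
```python
from h import *
go(PC+[-.03,.012],.06,.15); go(PC+[-.01,.01],.105,.25)
p,o,_=pad2(np.r_[PC+[.008,-.020],.105],PSI,TH,0.); manip.move_pose(p,o)
b,by,n,x0,x1,B=padfit(); print(-np.degrees(np.arctan(b[0])),b[1],x0,x1,np.degrees(np.arctan(by[0])),by[1],n,B); print(manip.state()["clock"],manip.state()["gripper_width"])
c=cap("wrist"); cv2.imwrite("pics/v12.png",c["image"])
```

```text
16.61886922995114 -0.018480115480556957 -0.04785423573080903 0.08119087486605828 0.40320920051931003 0.00025879563739556274 4464 (array([0.08411208, 0.08779418, 0.09634816, 0.09712908]), array([-0.04754379, -0.04488902, -0.03326637]), array([-0.00990934, -0.00013179,  0.01098606]))
53.55 0.015354413333092844
```

View pics/v12.png

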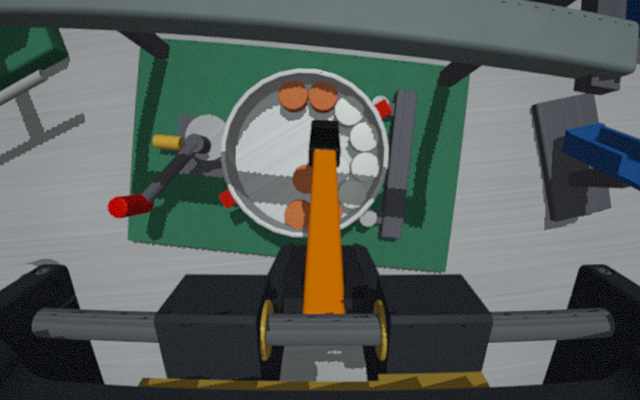

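```bash
cat >> h.py <<'E'
DEL=np.radians(16.6); GT=.1648; XO=.0045; ROLL=0.; TH=np.radians(30)
def pad2(tip,psi,th,roll=0.):
    M=(R.from_euler("z",psi)*R.from_euler("y",-th)*R.from_euler("z",roll)); N=(M*R.from_euler("y",DEL)).as_matrix(); M=M.as_matrix()
    return np.array(tip)+GT*M[:,2]-.019*N[:,2]-XO*M[:,0], R.from_matrix(np.c_[-N[:,2],-N[:,1],-N[:,0]]).as_rotvec(), M
E
python3 - <<'E'
from h import *
f0=manip.state()["contact_force"]
go(PC+[.014,-.012],.062,.25); go(PC+[.014,-.012],.043,.15)
for q in [(.009,-.036),(.008,-.050),(.022,-.053),(.036,-.045),(.044,-.034)]:
    go(PC+q,.043,.12); s=manip.state(); f=s["contact_force"]-f0; print(q,round(s["clock"],2),f.round(1),round(s["gripper_width"],4),flush=True)
    if np.linalg.norm(f)>18: break
c=cap("wrist"); cv2.imwrite("pics/v13.png",c["image"])
cv2.imwrite("pics/x13.png",cv2.resize(cap("top")["image"][130:240,255:365],(480,480),interpolation=cv2.INTER_CUBIC))
E
```

```text
(0.009, -0.036) 54.58 [0.3 2.3 1.4] 0.015
(0.008, -0.05) 54.85 [-1.  16.6  1.2] 0.0159
(0.022, -0.053) 55.12 [-6.4 16.1 10.4] 0.0164
```

View pics/v13.png

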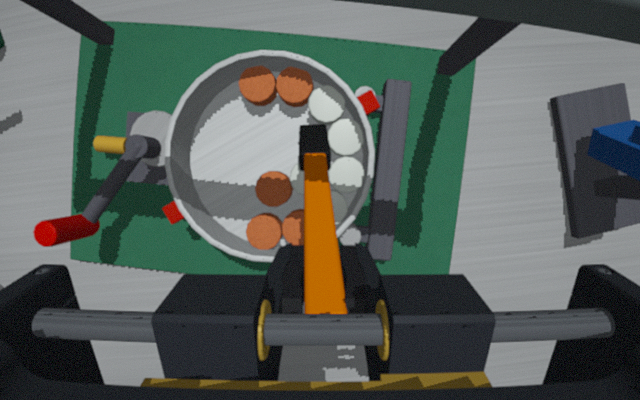

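View pics/x13.png

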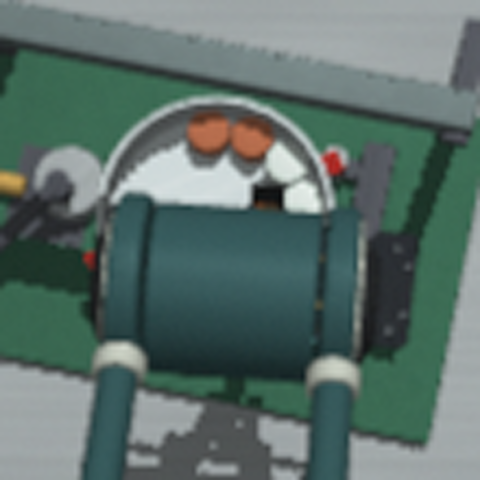

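Run:
```python
from h import *
f0=np.array([-.7,-.5,-1.])
for q in [(.012,-.032),(-.010,-.030),(-.010,-.046),(.006,-.050),(.022,-.048),(.034,-.038)]:
    go(PC+q,.043,.15); s=manip.state(); f=s["contact_force"]-f0; print(q,round(s["clock"],2),f.round(1),round(s["gripper_width"],4),flush=True)
    if np.linalg.norm(f)>18: break
c=cap("wrist"); cv2.imwrite("pics/v14.png",c["image"])
```

```text
(0.012, -0.032) 55.52 [0.5 1.4 0.5] 0.0154
(-0.01, -0.03) 55.83 [ 3.3 -0.9 -0. ] 0.0155
(-0.01, -0.046) 56.08 [ 2.3 15.6  0.3] 0.0158
(0.006, -0.05) 56.34 [-7.3 14.6 14.1] 0.0162
```

View pics/v14.png

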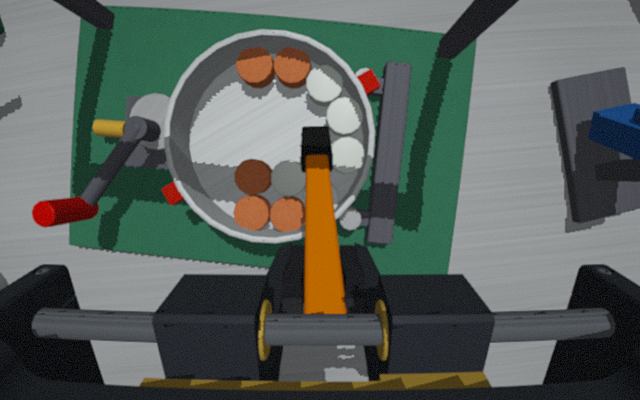

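Run:
```python
from h import *
f0=np.array([-.7,-.5,-1.])
for q in [(-.010,-.036),(.008,-.040),(.024,-.040),(.036,-.034)]:
    go(PC+q,.044,.15); s=manip.state(); f=s["contact_force"]-f0; print(q,round(s["clock"],2),f.round(1),round(s["gripper_width"],4),flush=True)
    if np.linalg.norm(f)>22: break
c=cap("wrist"); cv2.imwrite("pics/v15.png",c["image"])
```

```text
(-0.01, -0.036) 56.68 [-0.2  0.  -0.2] 0.0152
(0.008, -0.04) 56.96 [0.8 5.6 7.7] 0.0155
(0.024, -0.04) 57.22 [-5.1  4.6 19. ] 0.0154
(0.036, -0.034) 57.47 [-2.9  0.1 19.8] 0.0154
```

View pics/v15.png

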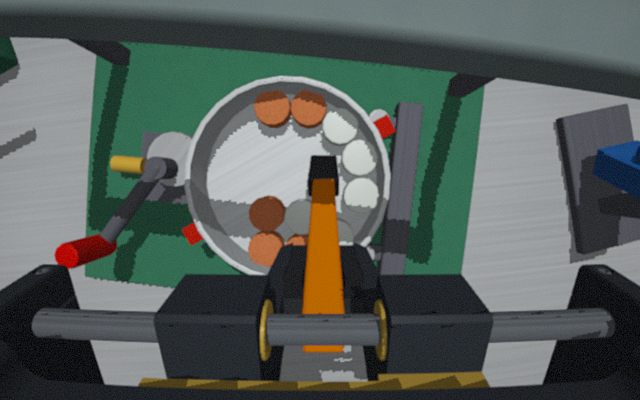

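Run:
```python
from h import *
go(PC+[.02,-.020],.060,.2)
b,by,n,x0,x1,B=padfit(); print(-np.degrees(np.arctan(b[0])),b[1],x0,x1,np.degrees(np.arctan(by[0])),n); s=manip.state();print(s["clock"],s["contact_force"])
c=cap("wrist"); cv2.imwrite("pics/v16.png",c["image"])
# bead positions by depth
T=np.eye(4); P=cloud(c); H,S,V=cv2.split(cv2.cvtColor(c["image"],cv2.COLOR_BGR2HSV))
m=(abs(P[...,2]-.054)<.004)&(np.hypot(P[...,0]-PC[0],P[...,1]-PC[1])<.08)&(V>60)
m=cv2.erode(m.astype(np.uint8),np.ones((5,5)))
n,l,st,ce=cv2.connectedComponentsWithStats(m)
for i in range(1,n):
    if st[i,4]>60: q=P[l==i].mean(0); d=q[:2]-PC; print(ce[i].round(),st[i,4],(d*1e3).round(1),"n",round((d@[.912,.410])*1e3,1),"sat",np.median(S[l==i]))
```

```text
7.370615276375042 -0.010990415308283248 -0.048456037050543216 0.08425005764912696 -0.07240158317180156 3766
57.85 [2.6740421  0.79919429 0.51016886]
[288.  85.] 667 [65.2  6.6] n 62.2 sat 164.0
[322.  86.] 536 [ 61.1 -23.9] n 45.9 sat 164.0
[352. 102.] 593 [ 43.7 -49.2] n 19.6 sat 8.0
[372. 134.] 591 [ 14.4 -63.9] n -13.1 sat 9.0
[373. 171.] 640 [-19.1 -61.9] n -42.8 sat 9.0
[281. 206.] 1139 [-42.4  24.7] n -28.5 sat 165.0
[304. 193.] 96 [-33.   2.] n -29.3 sat 12.0
[350. 211.] 575 [-53.1 -37.5] n -63.7 sat 10.0
```

View pics/v16.png

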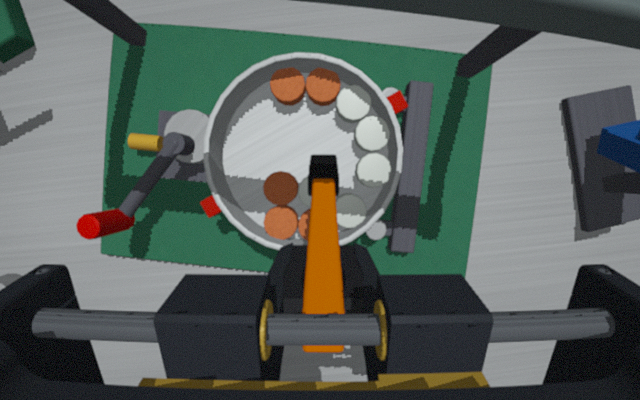

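```bash
cat >> h.py <<'E'
DEL=np.radians(7.4); GT=.164; XO=.0004; TH=np.radians(27)
E
python3 - <<'E'
from h import *
f0=np.array([-.7,-.5,-1.])
for q in [(.004,-.026),(.001,-.040),(.001,-.049),(.014,-.052),(.028,-.047),(.038,-.038)]:
    go(PC+q,.0435,.15); s=manip.state(); f=s["contact_force"]-f0; print(q,round(s["clock"],2),f.round(1),round(s["gripper_width"],4),flush=True)
    if np.linalg.norm(f)>28: break
c=cap("wrist"); cv2.imwrite("pics/v17.png",c["image"])
P=cloud(c); H,S,V=cv2.split(cv2.cvtColor(c["image"],cv2.COLOR_BGR2HSV))
m=(abs(P[...,2]-.054)<.004)&(np.hypot(P[...,0]-PC[0],P[...,1]-PC[1])<.08)&(V>60)
m=cv2.erode(m.astype(np.uint8),np.ones((5,5)))
n,l,st,ce=cv2.connectedComponentsWithStats(m)
for i in range(1,n):
    if st[i,4]>60: q=P[l==i].mean(0); d=q[:2]-PC; print(ce[i].round(),st[i,4],(d*1e3).round(1),"n",round((d@[.912,.410])*1e3,1),"sat",np.median(S[l==i]))
E
```

```text
(0.004, -0.026) 58.17 [ 1.4 -0.1 -0.2] 0.0155
(0.001, -0.04) 58.42 [ 1.   5.9 -0.2] 0.0156
(0.001, -0.049) 58.67 [ 1.7 17.7  0.3] 0.0159
(0.014, -0.052) 58.92 [-4.2 17.1  4.8] 0.0161
(0.028, -0.047) 59.17 [-4.3 12.5 11.1] 0.0153
(0.038, -0.038) 59.42 [0.9 3.5 9.1] 0.0151
[272. 141.] 625 [65.2  7.3] n 62.5 sat 161.0
[307. 141.] 628 [ 61.8 -24.1] n 46.5 sat 162.0
[337. 158.] 567 [ 43.7 -49.7] n 19.5 sat 8.0
[355. 188.] 626 [ 15.6 -63.5] n -11.8 sat 8.0
[357. 226.] 653 [-18.8 -61.9] n -42.5 sat 8.0
[263. 243.] 597 [-25.5  23.8] n -13.5 sat 167.0
[298. 238.] 184 [-23.9  -8.1] n -25.2 sat 11.0
[261. 268.] 107 [-47.3  28.4] n -31.5 sat 161.0
```

View pics/v17.png

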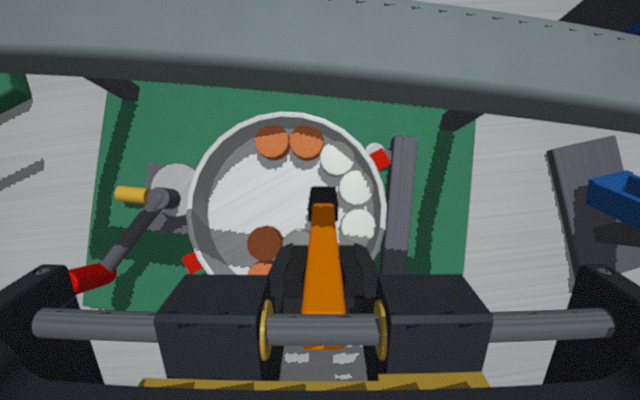

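Run:
```python
import h
from h import *
f0=np.array([-.7,-.5,-1.])
def upd():
    b,by,n,x0,x1,B=padfit(); d=-np.arctan(b[0]); h.DEL=d; h.GT=(x1+.002+.019)/np.cos(d)+.06; h.XO=-(b[1]+b[0]*-.019)-.008/np.cos(d); print("upd",np.degrees(d).round(1),h.GT.round(4),h.XO.round(4),n)
go(PC+[.010,-.028],.056,.25); upd()
for q in [(.004,-.030),(-.014,-.034),(-.028,-.038),(-.034,-.042)]:
    go(PC+q,.0435,.15); s=manip.state(); f=s["contact_force"]-f0; print(q,round(s["clock"],2),f.round(1),flush=True)
upd()
for q in [(-.026,-.047),(-.014,-.051),(.0,-.053),(.014,-.053)]:
    go(PC+q,.0435,.15); s=manip.state(); f=s["contact_force"]-f0; print(q,round(s["clock"],2),f.round(1),flush=True)
    if np.linalg.norm(f)>30: break
c=cap("wrist"); cv2.imwrite("pics/v18.png",c["image"])
P=cloud(c); H,S,V=cv2.split(cv2.cvtColor(c["image"],cv2.COLOR_BGR2HSV))
m=(abs(P[...,2]-.054)<.004)&(np.hypot(P[...,0]-PC[0],P[...,1]-PC[1])<.08)&(V>60)
m=cv2.erode(m.astype(np.uint8),np.ones((5,5)))
n,l,st,ce=cv2.connectedComponentsWithStats(m)
for i in range(1,n):
    if st[i,4]>60: q=P[l==i].mean(0); d=q[:2]-PC; print(ce[i].round(),st[i,4],(d*1e3).round(1),"n",round((d@[.912,.410])*1e3,1),"sat",np.median(S[l==i]))
```

```text
upd -1.0 0.1668 -0.0009 3191
(0.004, -0.03) 60.1 [ 0.  -0.3 -0.3]
(-0.014, -0.034) 60.38 [ 0.5  0.7 -0.5]
(-0.028, -0.038) 60.62 [3.1 8.2 1.3]
(-0.034, -0.042) 60.88 [ 6.4 14.7  0.2]
upd -0.2 0.1662 -0.0007 3194
(-0.026, -0.047) 61.17 [ 2.1 16.7 -0.6]
(-0.014, -0.051) 61.42 [ 1.9 19.1 -0.2]
(0.0, -0.053) 61.67 [ 2.  18.6 -3.2]
(0.014, -0.053) 61.92 [-1.8 18.6 -1.2]
[283. 136.] 573 [ 62.4 -14.2] n 51.1 sat 166.0
[250. 141.] 577 [61.2 18. ] n 63.2 sat 165.0
[315. 147.] 547 [ 48.4 -43. ] n 26.5 sat 9.0
[337. 172.] 543 [ 22.7 -60.9] n -4.3 sat 9.0
[345. 206.] 514 [-10.2 -64.6] n -35.7 sat 9.0
[234. 225.] 618 [-17.1  37.7] n -0.1 sat 170.0
[268. 237.] 603 [-30.5   7.5] n -24.8 sat 13.0
[241. 260.] 714 [-49.2  33.2] n -31.3 sat 165.0
```

View pics/v18.png

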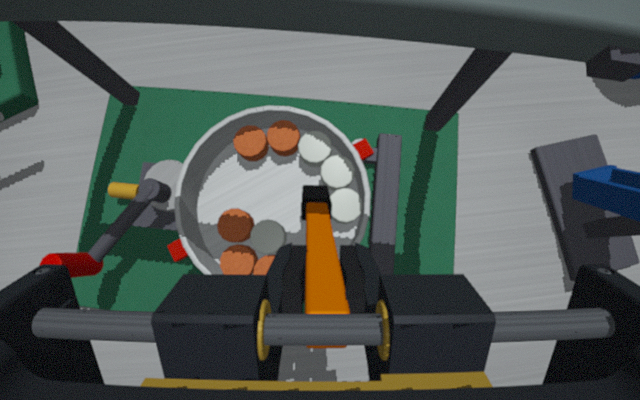

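```bash
cat >> h.py <<'E'
DEL=np.radians(-.3); GT=.1665; XO=-.0008
E
python3 - <<'E'
from h import *
f0=np.array([-.7,-.5,-1.])
for q in [(-.030,-.034),(-.038,-.040),(-.022,-.048),(.006,-.050)]:
    go(PC+q,.0425,.18); s=manip.state(); f=s["contact_force"]-f0; print(q,round(s["clock"],2),f.round(1),flush=True)
c=cap("wrist"); cv2.imwrite("pics/v19.png",c["image"])
P=cloud(c); H,S,V=cv2.split(cv2.cvtColor(c["image"],cv2.COLOR_BGR2HSV))
m=(abs(P[...,2]-.054)<.004)&(np.hypot(P[...,0]-PC[0],P[...,1]-PC[1])<.08)&(V>60)
m=cv2.erode(m.astype(np.uint8),np.ones((5,5)))
n,l,st,ce=cv2.connectedComponentsWithStats(m)
for i in range(1,n):
    if st[i,4]>60: q=P[l==i].mean(0); d=q[:2]-PC; print(ce[i].round(),st[i,4],(d*1e3).round(1),"n",round((d@[.912,.410])*1e3,1),"sat",np.median(S[l==i]))
b,by,n,x0,x1,B=padfit(); print(-np.degrees(np.arctan(b[0])),b[1],x0,x1,n)
E
```

```text
(-0.03, -0.034) 62.39 [1.3 2.9 1.4]
(-0.038, -0.04) 62.64 [ 6.5 13.6  0.9]
(-0.022, -0.048) 62.89 [ 2.5 18.2 -0.7]
(0.006, -0.05) 63.2 [ 2.9 17.9 -0.7]
[282. 129.] 479 [ 62.6 -12.9] n 51.8 sat 165.0
[250. 134.] 590 [61.1 17.7] n 63.0 sat 165.0
[315. 140.] 549 [ 48.  -42.6] n 26.3 sat 9.0
[336. 164.] 571 [ 22.9 -60. ] n -3.7 sat 8.0
[345. 199.] 529 [-10.5 -64.3] n -35.9 sat 9.0
[235. 217.] 643 [-16.6  37.1] n 0.1 sat 170.0
[268. 228.] 648 [-30.    7.4] n -24.3 sat 12.0
[237. 254.] 715 [-50.4  37. ] n -30.8 sat 165.0
[264. 260.] 244 [-57.3  13.4] n -46.8 sat 165.0
0.059042487624740445 -0.007520417582944986 -0.051728380423036166 0.08546771447342272 3195
```

```bash
cat >> h.py <<'E'
DEL=0.; GT=.1665; XO=-.0004; TH=np.radians(11)
def beads(c):
    P=cloud(c); H,S,V=cv2.split(cv2.cvtColor(c["image"],cv2.COLOR_BGR2HSV))
    m=(abs(P[...,2]-.054)<.004)&(np.hypot(P[...,0]-PC[0],P[...,1]-PC[1])<.08)&(V>60)
    m=cv2.erode(m.astype(np.uint8),np.ones((5,5)))
    n,l,st,ce=cv2.connectedComponentsWithStats(m)
    for i in range(1,n):
        if st[i,4]>60: q=P[l==i].mean(0); d=q[:2]-PC; print(ce[i].round(),st[i,4],(d*1e3).round(1),"n",round((d@[.912,.410])*1e3,1),"sat",np.median(S[l==i]))
E
python3 - <<'E'
from h import *
f0=np.array([-.7,-.5,-1.])
for q in [(-.034,-.034),(-.038,-.044),(-.022,-.053),(.0,-.056)]:
    go(PC+q,.0405,.18); s=manip.state(); f=s["contact_force"]-f0; print(q,round(s["clock"],2),f.round(1),flush=True)
c=cap("wrist"); cv2.imwrite("pics/v20.png",c["image"]); beads(c)
b,by,n,x0,x1,B=padfit(); print(-np.degrees(np.arctan(b[0])),b[1],x0,x1,n)
E
```

```text
(-0.034, -0.034) 63.75 [3.8 2.7 2. ]
(-0.038, -0.044) 64.0 [ 7.5 15.6 -1. ]
(-0.022, -0.053) 64.25 [ 3.1 19.1 -1.4]
(0.0, -0.056) 64.53 [ 3.  19.7 -1.7]
[242. 127.] 416 [58.2 18.7] n 60.8 sat 164.0
[277. 126.] 228 [ 55.9 -12.6] n 45.9 sat 163.0
[310. 133.] 397 [ 46.6 -41.4] n 25.6 sat 9.0
[334. 157.] 602 [ 23.5 -61. ] n -3.6 sat 9.0
[343. 191.] 561 [ -8.4 -65.3] n -34.4 sat 9.0
[233. 211.] 561 [-16.2  37.4] n 0.6 sat 169.0
[267. 222.] 552 [-29.8   7.2] n -24.2 sat 13.0
[238. 245.] 600 [-48.7  36.7] n -29.3 sat 165.0
[266. 252.] 286 [-58.2  11.6] n -48.3 sat 164.0
0.7172749267309919 -0.0078000125716982715 -0.051231106056571066 0.0848310697399518 3230
```

View pics/v20.png

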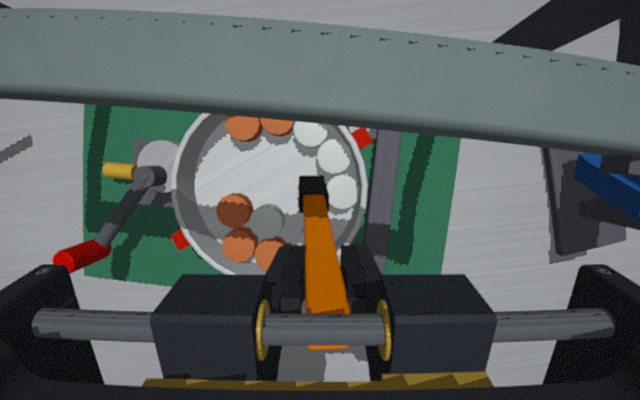

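```bash
cat >> h.py <<'E'
TH=np.radians(25); ROLL=np.radians(-33.7); GT=.166; XO=-.0003
E
python3 - <<'E'
from h import *
for q in [(.002,-.027),(.006,-.040),(.026,-.033)]:
    a=inverse_kinematics(*pad2(np.r_[PC+q,.044],PSI,TH,ROLL)[:2]); print(a)
    if a is None: raise SystemExit
f0=np.array([-.7,-.5,-1.])
for q,rt in [((.000,-.026),.05),((.006,-.040),.12),((.014,-.038),.12),((.028,-.033),.12)]:
    go(PC+q,.0435,rt); s=manip.state(); f=s["contact_force"]-f0; print(q,round(s["clock"],2),f.round(1),flush=True)
c=cap("wrist"); cv2.imwrite("pics/v21.png",c["image"]); beads(c)
b,by,n,x0,x1,B=padfit(); print(-np.degrees(np.arctan(b[0])),b[1],x0,x1,np.degrees(np.arctan(by[0])),n)
E
```

```text
[-0.00938816 -0.13033934  2.20325711 -0.06452215  0.63490942  2.29310839]
[-0.03932529 -0.12277764  2.19668164 -0.04336233  0.63250974  2.24895569]
[-0.02213488 -0.08071853  2.15904312 -0.05591752  0.62884081  2.27480487]
(0.0, -0.026) 65.74 [ 0.7 -0.3  0.5]
(0.006, -0.04) 66.02 [ 1.2  3.3 -0.2]
(0.014, -0.038) 66.27 [-2.   3.  -1.1]
(0.028, -0.033) 66.54 [-1.9  6.7 -2. ]
[291. 162.] 1063 [ 58.6 -21.7] n 44.5 sat 14.0
[339. 161.] 570 [ 29.7 -58. ] n 3.3 sat 8.0
[373. 193.] 686 [-11.4 -64. ] n -36.7 sat 9.0
[255. 194.] 530 [57.3 25.1] n 62.5 sat 164.0
[379. 252.] 365 [-55.4 -37.3] n -65.8 sat 10.0
-0.3155266077037733 -0.007597977742697068 -0.051756257692958635 0.08650296148371583 -0.1386840937972689 3232
```

View pics/v21.png

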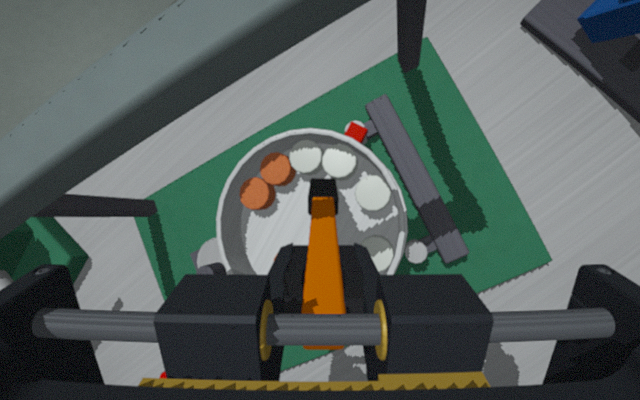

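```bash
cat >> h.py <<'E'
GT=.167
E
python3 - <<'E'
from h import *
T25=np.radians(25)
p1,o1,M=pad2(TIP0,YAW,T25,0.)
z,x=M[:,2],M[:,0]
Pv=pad2([.575,-.15,.14],0.,T25,0.)
for pp,oo in [Pv[:2],(p1,o1),(p1+.02*z+.035*x+[0,0,.04],o1),(p1+.1*z,o1)]:
    a=inverse_kinematics(pp,oo); print(None if a is None else a.round(2))
    if a is None: raise SystemExit
go(PC+[.040,-.028],.0435,.12); s=manip.state(); print(s["clock"],(s["contact_force"]).round(1))
go(PC+[.0,-.018],.105,.3)
c=cap("wrist"); beads(c); cv2.imwrite("pics/v22.png",c["image"])
manip.move_linear(Pv[0],rate=.28,rot=Pv[1]); 
manip.move_linear(p1+.02*z+.035*x+[0,0,.04],rate=.36,rot=o1); f0=manip.state()["contact_force"]
manip.move_linear(p1+.02*z+.0015*x,rate=.2); print((manip.state()["contact_force"]-f0).round(1))
manip.move_linear(p1+.003*z+.001*x,rate=.08)
s=manip.state(); print(s["clock"],(s["contact_force"]-f0).round(1))
E
```

```text
[-0.45 -0.29  2.14  0.24  0.9   1.01]
[-0.71  0.08  2.02  0.45  0.79  0.46]
[-0.68  0.04  1.92  0.39  0.91  0.57]
[-0.77 -0.06  1.98  0.41  0.97  0.49]
66.9 [-3.6  2.4 -2.4]
[319. 146.] 335 [ 53.3 -34.4] n 34.5 sat 9.0
[346. 148.] 361 [ 31.3 -57.1] n 5.2 sat 9.0
[293. 156.] 326 [63.1 -3.4] n 56.2 sat 164.0
[374. 173.] 365 [-11.5 -64.6] n -37.0 sat 9.0
[276. 178.] 311 [56.4 28.5] n 63.1 sat 164.0
[376. 222.] 381 [-54.5 -33.2] n -63.3 sat 10.0
[340. 226.] 75 [-35.1   0.8] n -31.7 sat 13.0
[302. 232.] 196 [-13.9  40.8] n 4.1 sat 170.0
[0.6 0.1 1. ]
70.0083 [ 0.3 -0.8  1. ]
```

Run:
```python
from h import *
p1,o1,M=pad2(TIP0,YAW,np.radians(25),0.)
manip.set_gripper(.034,20); print(manip.state()["clock"])
manip.move_linear(p1+.075*M[:,2],rate=.25)
c=cap("wrist"); s=manip.state(); print(s["clock"])
order.close_job()
cv2.imwrite("pics/end.png",c["image"])
```

```text
70.475
70.9667
the job is handed in; nothing more can be done
```

View pics/end.png

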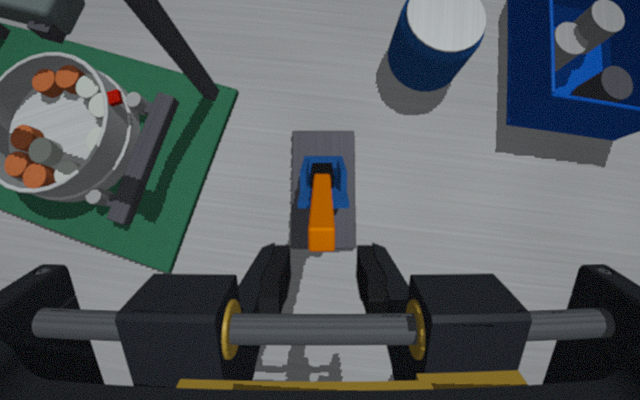

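The job is handed in at 70.97 s of the 72 s allowed. The last checks say it is done, but two of them are thin: how firmly the pan is nipped, and one white bead close to the line.

- **Nip:** I pushed the cam lever up to about 13.6 N at the knob. When I let go it sprang back by roughly 0.1 rad and settled about 0.7 rad from slack, although the brief says it stays where left. I pushed it again to about 10.6 N and it settled in the same place. From the angle and force I put the nip at roughly 15–20 N. The pan's centre then measured 98 mm from both stop posts, which is what touching both should give. I did not re-measure the nip or the pan's seat after stirring.

- **Beads:** The table gives the last count, from the final wrist view with the paddle lifted. The second white on the +x side is only about 5 mm past the ears' line. One brown lies almost on the line and could count either way; at least two browns are clear on each side without it. None appears spilled. One white was hidden in the last full count, and I placed it from earlier views.

| Colour | +x side | −x side | On the line |
|---|---|---|---|
| White | 2 | 3 | 0 |
| Brown | 2 | 2 | 1 |

- **Paddle:** It slipped and tilted in the grip several times while stirring, by up to about 18°, but it was straight again before I put it back. The last picture shows it in the cradle channel with the gripper open and clear.

- **Lamp and bystanders:** The paddle, hand and arm stayed clear of the lamp bar as far as the pictures and geometry show. I never went near the bottle or the collar. The highest wrist force I read was about 35 N, when the blade rode up onto a bead.

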